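# Set out a soldering bench

## Robot

A 7-joint arm with a two-finger parallel gripper is mounted at the origin on the work surface. World frame = base frame: x ahead of the robot, y to its left, z up, the work surface at z = 0. Lengths are in m, angles in rad, forces in N, time in s.
With the tool pointing down it reaches from about 0.4 to 0.9 m from the base axis. Payload 5.5 kg.
Tool frame: the origin (TCP) lies midway between the tips of the shut fingers; the grasp point (between the pads) lies 19 mm behind it (manip.grip_depth is the distance from the TCP to the grasp point, in m); z points along the fingers, x is the direction in which the jaws open and shut, and the axes are right-handed (so a half turn about z gives the same grasp; the last joint's range is limited). The gripper opens to 92 mm and grips with 3 to 60 N. Pads are 19 mm wide; open, the fingers measure 130 mm over their backs; the gripper's body (75 mm by 190 mm) begins 47 mm behind the grasp point.
Start: joints at [-0.84, 0.501, -0.427, 1.55, 0.221, 1.138, -0.21], TCP at [0.293, 0.58, 0.205] pointing down, gripper open.
Joint ranges: [-2.88, 2.88], [-0.31, 2.03], [-1.54, 1.56], [0.2, 2.42], [-1.41, 4.55], [0.19, 2.02], [-2.57, 2.57]. Speed limits (rad/s): [2.57, 2.57, 3.14, 3.14, 3.14, 3.14, 3.14].

## Interface

Orientations are given as a unit quaternion [x, y, z, w].
In Python, from bench import manip, effector, viewer gives the robot as it stands. Calls block until the motion is done:
- manip.move_pose(position, orientation): joint-space move of the TCP to a pose.
- manip.servo_line(position, ori=None, vel=0.15): straight line of the TCP; ori=None keeps the orientation; vel is the mean speed in m/s.
- manip.movej(angles): joint-space move.
- effector.open_jaws() and effector.close(f_grip=None): open the fingers fully, or close them until they stop; f_grip is the grip in N (None keeps the last).
- manip.sleep(seconds).
- manip.solve_ik(position, orientation): joint angles nearest the present ones, or None.
- viewer.get_image(name): name is "scene" or "top"; returns the picture (400x640x3 uint8, red, green, blue); there is no depth.
- viewer.get_calibration(name): a dict with "vfov" (degrees; the focal length in pixels is half the picture's height over the tangent of half this angle, whatever the lens; pixels are square), "cx", "cy" (the principal point, pixels), "eye" and "attitude" of the camera in the world. Camera axes: x right, y down, z forward; pixel columns grow to the right and rows downward; lengths in m; the calibration is good to about 2 mm. A picture is of the moment at which its call begins. get_calibration takes no time and is no camera call.
A pose or a line that the arm cannot do raises manip.PlanningError and nothing moves.
- manip.hand_in(): hands the job in, once; it reports no verdict.
Readings, each from a call of its own:
- manip.current_clock(): time.
- manip.current_q(): joint angles.
- manip.current_joint_velocities(): joint speeds.
- manip.current_tau(): joint torques, N m.
- manip.current_tool_pos(): TCP position.
- manip.current_tcp_rot(): TCP orientation.
- manip.current_force(): force on the tool from outside, world axes, zero at the start.
- manip.current_wrist_torque(): the same for the moment, N m.
- manip.current_finger_gap(): finger opening in m.
Only numpy, scipy, OpenCV 4.12 (cv2) and the standard library are available. Lean on these libraries where they do the work, as an engineer would, in place of code of your own. Each camera call takes 0.05 s, during which the arm holds its last target.

## Task

Set the bench out for soldering: lay the circuit board flat in the board holder, and once it is there stand the finned heat sink on its black chip; slip the solder reel over the spindle of the reel stand, stand the brass-wool tip cleaner midway between the board holder and the iron stand, and the flux tin midway between the board holder and the reel stand, both in line with them. Do not knock over the amber bottle, and leave everything standing still and let go.

Things in the scene. Friction and masses are not known exactly. Their poses are not given: they have to be found in the camera images.
- circuit_board: Loose green board, 70 (x) by 100 (y) by 2 mm, 110 g, face up. Origin: centre of underside. On it: transformer, yellow tape and black ends, 30 (x) by 32 (y) mm, centre y -22, top 30 mm above underside: grip it along x; flat black square chip 24 by 24 mm, centre y +24, top at 6 mm: the heat sink's place; green terminal strip 44 (x) by 7 (y) mm, centre y -45, top at 11 mm.
- heat_sink: Loose bare-aluminium finned heat sink, 30 by 30 mm, 25 mm tall, about 35 g. Origin: centre of its flat underside; fins run along y and point up (z). It starts upright on the bench.
- tip_cleaner: Loose round tip cleaner: steel pot with a red rim filled with brass wool. Pot 56 mm in diameter (58 mm in look at the rim), about 50 mm tall to the top of the wool, solid grip up to 40 mm, about 160 g. Origin: centre of its underside.
- flux_tin: Loose closed flux tin: silver below, blue lid with a white disc on top. 52 mm in diameter, 26 mm tall, about 70 g. Origin: centre of its underside.
- solder_reel: Loose reel of silver solder wire on a black spool, standing on end. 54 mm in diameter, 42 mm tall, with a 20 mm bore right through along its z, about 250 g. Origin: centre of its underside.
- board_holder: Fixed aluminium board holder, 110 (y) by 134 (x) mm with rods and front knob (-x). Two stepped jaws run along y: flat ledges 20 mm above the bench, from 21 to 44 mm each side of the middle in x, open between; lips outside them, tops at 25 mm. The board lies across both ledges between the lips, 100 mm side along the jaws (either way round), middle over middle. Origin: its middle, at bench level.
- iron_stand: Fixed soldering iron stand: dark base 100 (x) by 90 (y) by 14 mm, yellow sponge at -x, sloping wire coil holding an iron whose orange handle rises towards +x, up to 0.20 m high and 0.18 m from the middle; cable beyond. Origin: centre of the base at bench level. It stands about 250 mm from the board holder, to its left (+y) or right (-y).
- reel_stand: Fixed reel stand: grey round base, 90 mm across, 10 mm thick, with an upright steel spindle in its centre, 10 mm in diameter, tapered top, tip 68 mm above the bench. Origin: centre of the base at bench level. It stands about 250 mm from the board holder, on the side away from the iron stand. A reel on it rests on the base.
- spirit_bottle: Bystander: loose closed amber glass bottle with a paper label and a black cap, 48 mm in diameter, 104 mm tall, about 160 g, standing behind (on the +x side of) the row of stands. Origin: centre of its underside. Not to be knocked over.

How it is judged:
On the way, in this order (a step that is already met when the one before it is completed fails the run):
1. the board lies flat in the holder, let go (x of circuit_board in the frame of board_holder between -0.0115 and 0.0115 m and y of circuit_board in the frame of board_holder between -0.015 and 0.015 m and z of circuit_board in the frame of board_holder between 0.017 and 0.0225 m and angle between the y axis of circuit_board and the y axis of board_holder, either way round below 0.15 rad and angle between circuit_board's own z axis and vertical below 0.06 rad and contact force between circuit_board and the fingers below 0.05 N), for 0.2 s.
2. the heat sink stands on the chip of the seated board, let go (x of circuit_board in the frame of board_holder between -0.0115 and 0.0115 m and y of circuit_board in the frame of board_holder between -0.015 and 0.015 m and z of circuit_board in the frame of board_holder between 0.017 and 0.0225 m and angle between the y axis of circuit_board and the y axis of board_holder, either way round below 0.15 rad and angle between circuit_board's own z axis and vertical below 0.06 rad and x of heat_sink in the frame of circuit_board between -0.009 and 0.009 m and y of heat_sink in the frame of circuit_board between 0.015 and 0.033 m and z of heat_sink in the frame of circuit_board between 0.004 and 0.008 m and angle between heat_sink's own z axis and vertical below 0.08 rad and contact force between heat_sink and the fingers below 0.05 N), for 0.2 s.
At the end, for the whole second after the job is handed in: Board flat on both ledges, within 15 mm along the jaws and 0.15 rad; heat sink upright within 9 mm of the chip centre both ways; cleaner and flux tin upright on the bench, within 18 mm of the holder's mid-line and 107-143 mm from each neighbour; reel down on the spindle; all five at rest (x of circuit_board in the frame of board_holder between -0.0115 and 0.0115 m and y of circuit_board in the frame of board_holder between -0.015 and 0.015 m and z of circuit_board in the frame of board_holder between 0.017 and 0.0225 m and angle between the y axis of circuit_board and the y axis of board_holder, either way round below 0.15 rad and angle between circuit_board's own z axis and vertical below 0.06 rad and x of heat_sink in the frame of circuit_board between -0.009 and 0.009 m and y of heat_sink in the frame of circuit_board between 0.015 and 0.033 m and z of heat_sink in the frame of circuit_board between 0.004 and 0.008 m and angle between heat_sink's own z axis and vertical below 0.08 rad and x of tip_cleaner in the frame of board_holder between -0.018 and 0.018 m and horizontal distance between tip_cleaner and board_holder between 0.107 and 0.143 m and horizontal distance between tip_cleaner and iron_stand between 0.107 and 0.143 m and z of tip_cleaner in the frame of board_holder between -0.004 and 0.006 m and angle between each of tip_cleaner, flux_tin, solder_reel's own z axis and vertical below 0.1 rad and x of flux_tin in the frame of board_holder between -0.018 and 0.018 m and horizontal distance between flux_tin and board_holder between 0.107 and 0.143 m and horizontal distance between flux_tin and reel_stand between 0.107 and 0.143 m and z of flux_tin in the frame of board_holder between -0.004 and 0.006 m and horizontal distance between solder_reel and reel_stand below 0.008 m and z of solder_reel in the frame of reel_stand between 0.006 and 0.014 m and linear speed of each of circuit_board, heat_sink, tip_cleaner, flux_tin, solder_reel below 0.02 m/s); the robot touches nothing.
It fails at once if the amber bottle is knocked over (angle between spirit_bottle's own z axis and vertical above 0.5 rad).
It also fails if it takes over 115 s, if anything falls off the work surface, if the arm or the gripper's body presses on something with over 40 N, if the wrist force passes 120 N, or if a joint passes its speed limit or range.

## Working session

There is one attempt and no reset: what is moved stays moved. The work goes in short steps, each a Python script; the robot and the scene stay as the last script left them, time stands still between calls to the robot, and variables do not carry over. Pictures are saved under pics/ and viewed, and the job is handed in when it is done.

```bash
ls; mkdir -p pics; python3 - <<'E'
from bench import manip, effector, viewer
import cv2
for n in("scene","top"):
    print(n,viewer.get_calibration(n))
    cv2.imwrite(f"pics/{n}0.png",viewer.get_image(n)[:,:,::-1])
print(manip.current_clock(),manip.current_tcp_rot(),manip.current_tool_pos(),manip.grip_depth)
E
```

```text
pics
scene {'vfov': 42.88543480069002, 'cx': 322.2121888416165, 'cy': 191.0422696253418, 'eye': array([ 1.17640148, -0.16818711,  1.10015962]), 'attitude': array([ 0.76738956,  0.58443472, -0.15360654, -0.21436966])}
top {'vfov': 51.65337170072068, 'cx': 315.709461688779, 'cy': 204.806604392723, 'eye': array([0.47623151, 0.01797553, 0.88941458]), 'attitude': array([ 0.70763294, -0.7056157 ,  0.03162914, -0.01901865])}
0.1 [ 8.51735119e-01  5.23971884e-01 -7.53513855e-04  4.30281255e-04] [0.29284478 0.57956117 0.20418737] 0.0188
```

View pics/scene0.png

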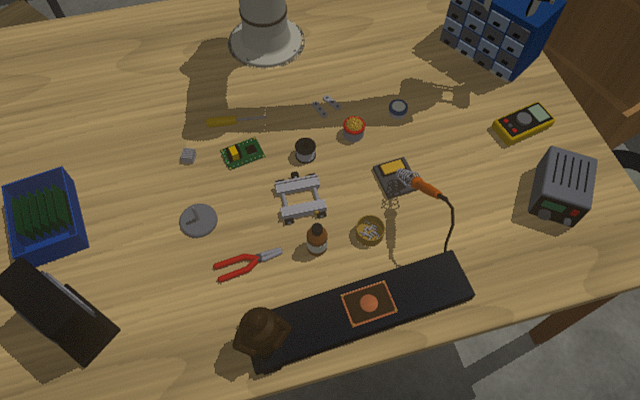

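View pics/top0.png

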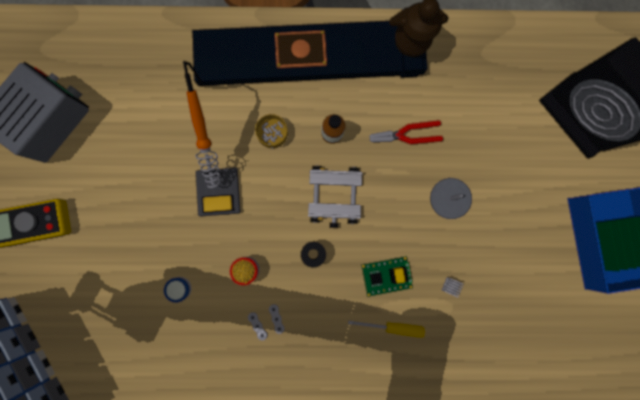

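```bash
cat > h.py <<'E'
import numpy as np, cv2
from scipy.spatial.transform import Rotation as R
from bench import manip, effector, viewer
def cam(n):
    c=viewer.get_calibration(n); f=200/np.tan(np.radians(c['vfov'])/2)
    return f,c['cx'],c['cy'],np.array(c['eye']),R.from_quat(c['attitude']).as_matrix()
def p2w(n,u,v,z):
    f,cx,cy,e,M=cam(n); d=M@np.array([(u-cx)/f,(v-cy)/f,1]); return e+d*(z-e[2])/d[2]
def w2p(n,P):
    f,cx,cy,e,M=cam(n); q=M.T@(np.array(P)-e); return np.array([cx+f*q[0]/q[2],cy+f*q[1]/q[2]])
def snap(n,name,box=None,k=1):
    im=viewer.get_image(n)[:,:,::-1]
    crop(im,name,box,k); return im
def crop(im,name,box=None,k=1):
    if box: im=im[box[1]:box[3],box[0]:box[2]]
    im=cv2.resize(im,None,fx=k,fy=k,interpolation=cv2.INTER_CUBIC)
    im=im.copy()
    if box:
        for u in range((box[0]+9)//10*10,box[2],10):
            cv2.line(im,((u-box[0])*k,0),((u-box[0])*k,12 if u%50==0 else 5),(255,0,255),1)
            if u%50==0: cv2.putText(im,str(u),((u-box[0])*k,22),0,.4,(255,0,255),1)
        for v in range((box[1]+9)//10*10,box[3],10):
            cv2.line(im,(0,(v-box[1])*k),(12 if v%50==0 else 5,(v-box[1])*k),(255,0,255),1)
            if v%50==0: cv2.putText(im,str(v),(14,(v-box[1])*k+4),0,.4,(255,0,255),1)
    cv2.imwrite("pics/"+name,im)
def quat(yaw):  # tool down, jaw axis (x) along world yaw
    return (R.from_euler('z',yaw)*R.from_euler('x',np.pi)).as_quat()
E
python3 - <<'E'
from h import *
a=cv2.imread('pics/top0.png'); s=cv2.imread('pics/scene0.png')
crop(a,'c1.png',(150,230,310,310),5)
crop(a,'c2.png',(300,150,490,310),4)
crop(a,'c3.png',(180,130,340,230),5)
crop(s,'c4.png',(160,80,320,220),5)
crop(s,'c5.png',(270,80,430,260),4)
for y in (0,.25,-.25): print(w2p('top',[0.5,y,0]),p2w('top',320,200,0))
E
```

```text
[316.6778525  223.39704611] [ 0.55053403 -0.00707544  0.        ]
[199.91536757 223.08261252] [ 0.55053403 -0.00707544  0.        ]
[432.28246547 223.70836163] [ 0.55053403 -0.00707544  0.        ]
```

View pics/c1.png

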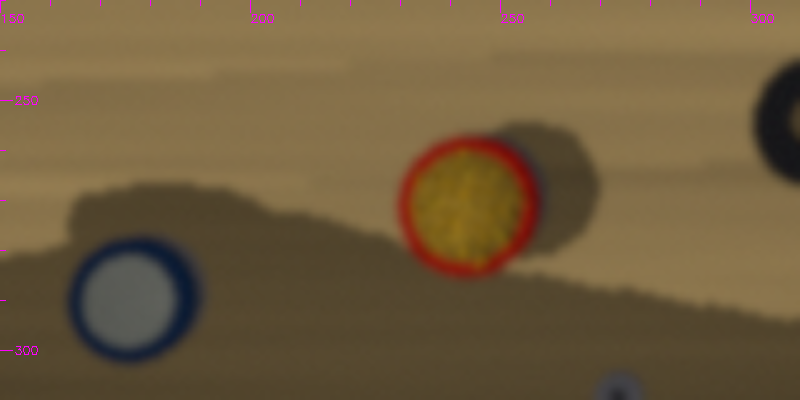

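View pics/c2.png

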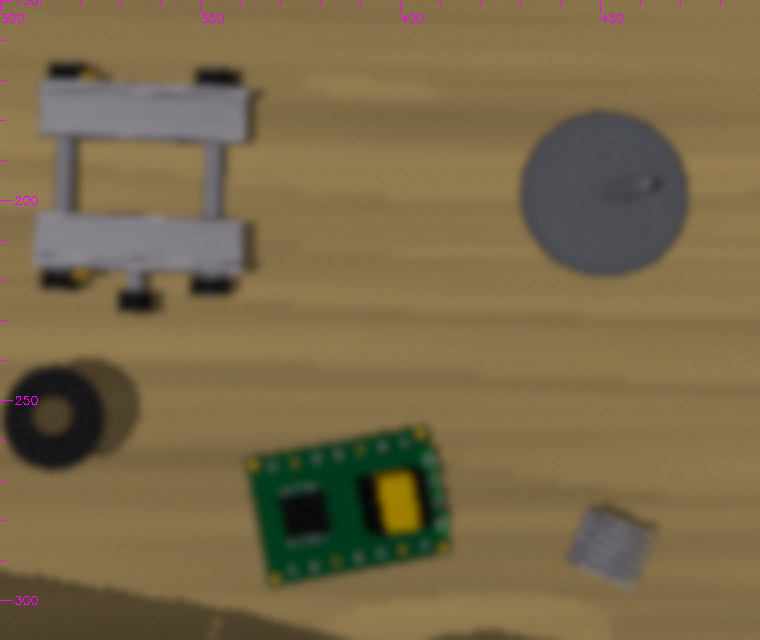

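View pics/c3.png

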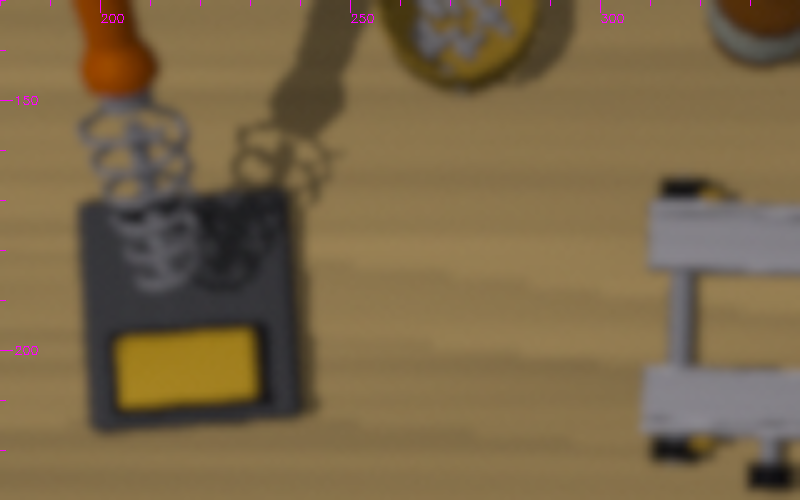

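View pics/c4.png

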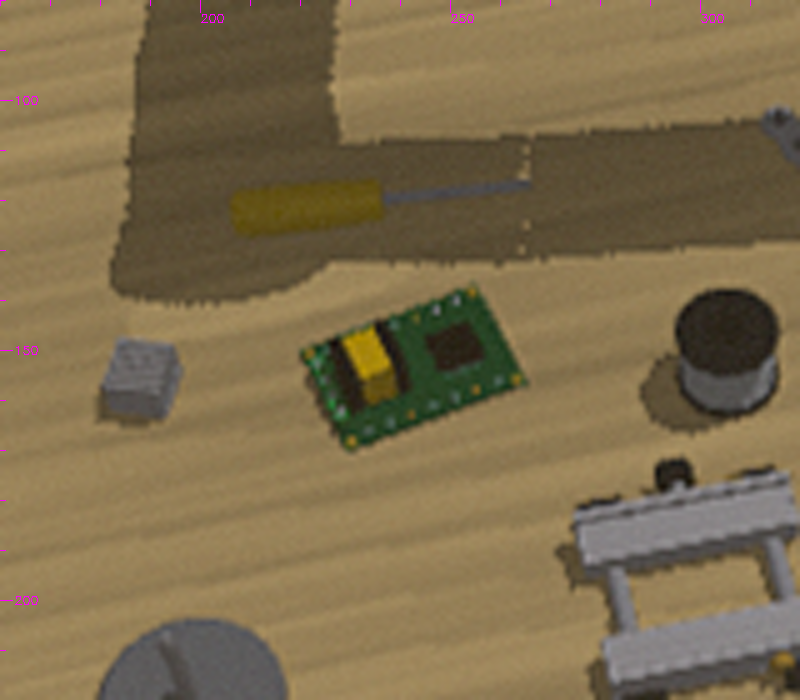

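View pics/c5.png

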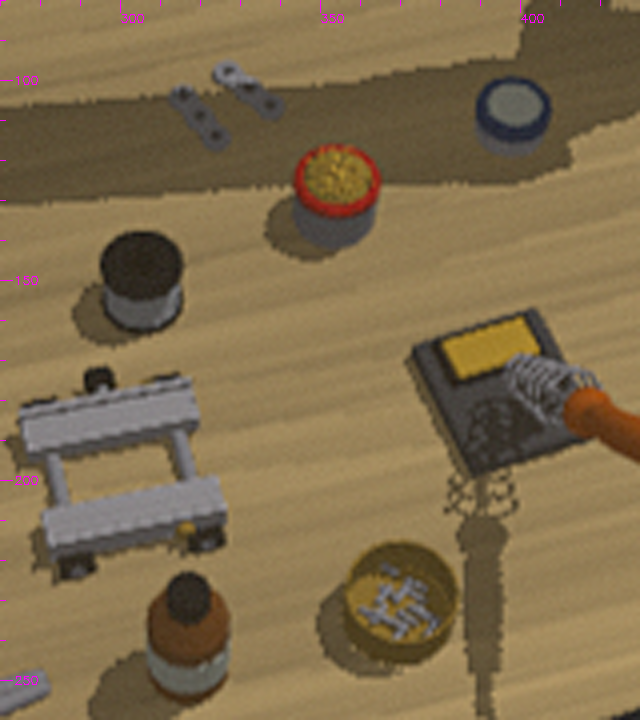

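```bash
python3 - <<'E'
from h import *
np.set_printoptions(precision=4,suppress=True)
t=lambda P,k,o:[(p[0]/k+o[0],p[1]/k+o[1]) for p in P]
def w(n,P,z): return np.array([p2w(n,*p,z)[:2] for p in P])
def rect(nm,n,P,z):
    W=w(n,P,z); a=W[1]-W[0]; b=W[3]-W[0]; a2=W[2]-W[3]
    e=[np.linalg.norm(W[i]-W[(i+1)%4]) for i in range(4)]
    print(nm,n,W.mean(0),'edges',np.array(e),'yaw of edges deg',[np.degrees(np.arctan2(*(W[(i+1)%4]-W[i])[::-1])) for i in range(4)])
def pt(nm,n,p,z): print(nm,n,p2w(n,*p,z)[:2])
pt('clean','top',(244,271.2),.042);pt('clean','scene',(354.3,125),.042)
pt('flux','top',(175.6,290.2),.026);pt('flux','scene',(398.3,107),.026)
pt('reel','top',(313.5,254.5),.042);pt('reel','scene',(305.5,147.7),.042)
pt('rstand','top',(451,198.3),.01);pt('rstand','scene',(198.5,219.5),.01);pt('tip','top',(463.5,195.5),.067)
rect('holder','top',t([(42,80),(250,88),(242,271),(34,262)],4,(300,150)),.023)
rect('board','top',t([(246,457),(421,425),(450,554),(271,587)],4,(300,150)),.002)
rect('board','scene',[(220.4,150.4),(255,137),(265,156.4),(230.4,170)],.002)
rect('sink','top',t([(592,508),(655,525),(632,590),(570,560)],4,(300,150)),.025)
rect('iron','top',t([(80,205),(292,190),(305,412),(95,430)],5,(180,130)),.014)
pt('chip','top',(375.5+.5,279),.006)
E
```

```text
clean top [0.4017 0.148 ]
clean scene [0.4073 0.1507]
flux top [0.3615 0.2898]
flux scene [0.3678 0.29  ]
reel top [0.4355 0.0072]
reel scene [0.4444 0.009 ]
rstand top [ 0.5544 -0.2884]
rstand scene [ 0.5594 -0.2866]
tip top [ 0.5551 -0.294 ]
holder top [ 0.562  -0.0392] edges [0.1102 0.0971 0.1094 0.0964] yaw of edges deg [np.float64(-91.9340371360518), np.float64(177.17491055519903), np.float64(87.69409654407002), np.float64(-2.3164572953385316)]
board top [ 0.3874 -0.1498] edges [0.0956 0.0698 0.0973 0.0697] yaw of edges deg [np.float64(-79.69544004444488), np.float64(-167.9292789397924), np.float64(100.2494729277657), np.float64(10.675386886759092)]
board scene [ 0.3915 -0.1469] edges [0.0982 0.0692 0.0961 0.0686] yaw of edges deg [np.float64(101.2849481417856), np.float64(10.206709993213382), np.float64(-79.08084606679691), np.float64(-168.11563725046747)]
sink top [ 0.369  -0.2836] edges [0.034  0.0358 0.0356 0.0293] yaw of edges deg [np.float64(-104.93384507862565), np.float64(159.01655444882087), np.float64(64.35614953538735), np.float64(-24.25382693504384)]
iron top [0.5661 0.2084] edges [0.09   0.095  0.0886 0.0961] yaw of edges deg [np.float64(-85.60729602490048), np.float64(-175.8001288067197), np.float64(95.10678430734988), np.float64(5.0659486386962245)]
chip top [ 0.3823 -0.126 ]
```

```bash
python3 - <<'E'
from h import *
a=cv2.imread('pics/top0.png'); s=cv2.imread('pics/scene0.png')
crop(a,'d1.png',(0,0,640,30),1)
# top table edge: strongest vertical gradient per column in rows 2..30
g=cv2.GaussianBlur(cv2.cvtColor(a,6),(0,0),1).astype(float)
for c in list(range(5,640,40)):
    d=np.diff(g[:30,c]); print(c,np.argmax(abs(d)),round(d[np.argmax(abs(d))],1),end=' | ')
print()
g=cv2.GaussianBlur(cv2.cvtColor(s,6),(0,0),1).astype(float)
# scene upper-left edge and lower right
for c in list(range(300,640,25)):
    col=g[250:400,c]; d=np.diff(col); i=np.argsort(d)[:1]; print(c,250+i[0],round(d[i[0]],1),end=' | ')
crop(a,'d2.png',(420,170,500,220),10)
crop(s,'d3.png',(170,190,230,250),10)
E
```

```text
5 3 9.0 | 45 4 7.0 | 85 4 10.0 | 125 5 9.0 | 165 6 7.0 | 205 28 -24.0 | 245 26 -24.0 | 285 24 -24.0 | 325 22 -24.0 | 365 21 -26.0 | 405 7 -15.0 | 445 22 22.0 | 485 9 8.0 | 525 10 7.0 | 565 10 9.0 | 605 11 8.0 | 
300 299 -33.0 | 325 290 -30.0 | 350 282 -32.0 | 375 274 -32.0 | 400 265 -26.0 | 425 257 -31.0 | 450 250 -27.0 | 475 332 -16.0 | 500 325 -15.0 | 525 317 -17.0 | 550 310 -17.0 | 575 303 -17.0 | 600 296 -15.0 | 625 289 -16.0 |
```

View pics/d2.png

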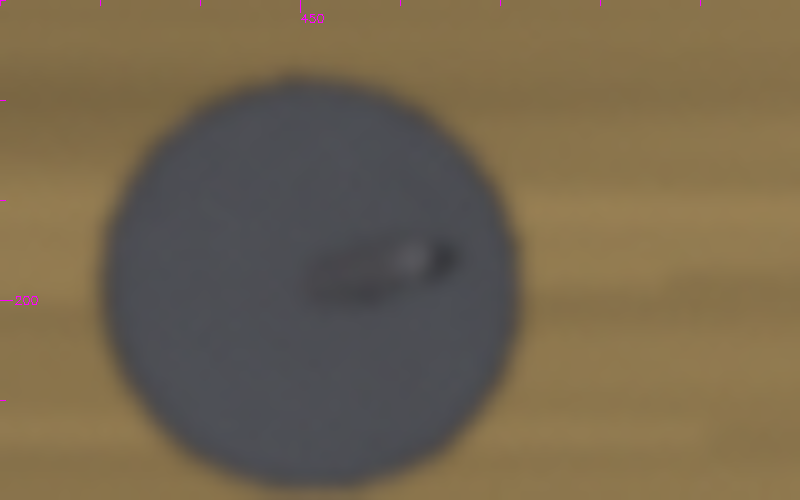

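View pics/d3.png

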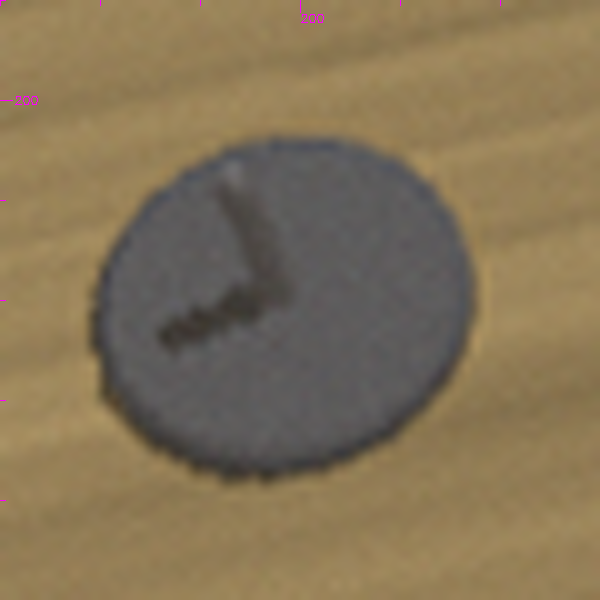

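```bash
python3 - <<'E'
from h import *
a=cv2.imread('pics/top0.png'); s=cv2.imread('pics/scene0.png')
crop(a,'e1.png',(435,265,475,305),16)
crop(a,'e2.png',(310,105,360,150),14)
crop(s,'e3.png',(170,140,205,170),18)
im=np.hstack([cv2.resize(cv2.imread('pics/e1.png'),(400,400)),cv2.resize(cv2.imread('pics/e2.png'),(400,400))]); cv2.imwrite('pics/e.png',im)
for n,P in(('top',(335,121)),('scene',(317,229.5))): print(p2w(n,*P,.104))
# reach/yaw choices
for p,y in (((.393,-.170,.1),np.radians(10.6)),((.393,-.170,.1),np.radians(10.6)+np.pi),((.562,-.061,.1),-.037),((.562,-.061,.1),-.037+np.pi)):
    q=manip.solve_ik(p,quat(y)); print(None if q is None else np.round(q,2))
E
```

```text
[ 0.69539183 -0.0329656   0.104     ]
[ 0.70425506 -0.03238549  0.104     ]
[ 0.1   0.24  0.27  2.2  -0.09  0.72  0.62]
[-0.71  0.65  1.36  2.21 -0.81  0.95 -1.81]
[-0.01  0.44  0.08  1.87 -0.05  0.83  0.07]
[-0.82  0.95  1.35  1.89 -1.01  1.21 -2.28]
```

View pics/e.png

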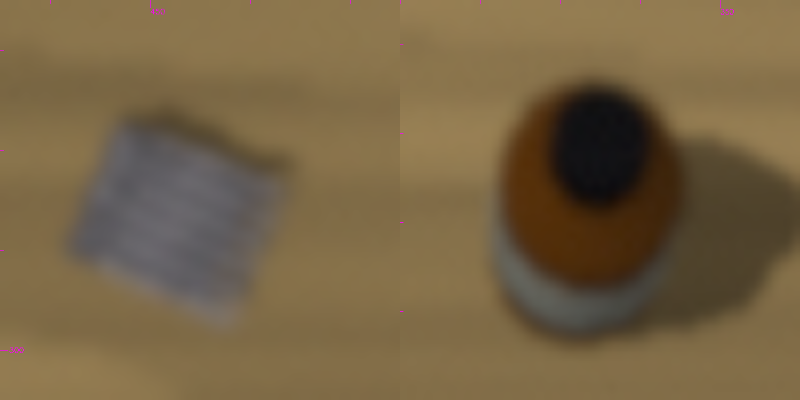

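View pics/e3.png

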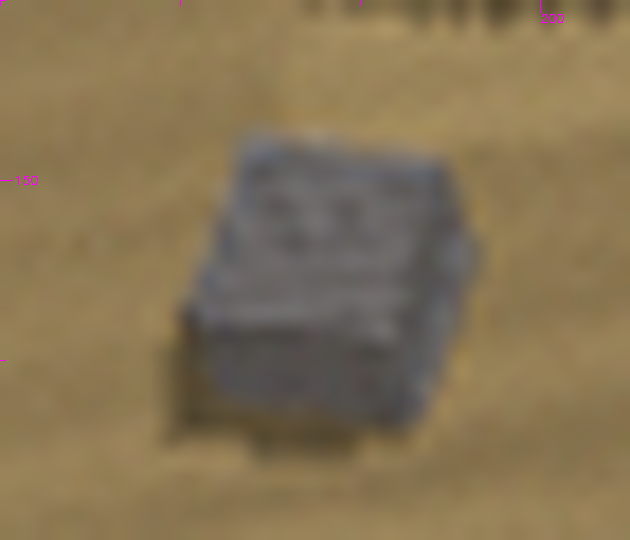

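```bash
python3 - <<'E'
from h import *
np.set_printoptions(precision=4,suppress=True)
W=np.array([p2w('scene',*p,.025)[:2] for p in [(183.6,147.8),(194.4,149.2),(191.9,158.3),(180.6,156.9)]]);print(W.mean(0),[np.degrees(np.arctan2(*(W[(i+1)%4]-W[i])[::-1])) for i in range(4)])
manip.move_pose([.393,-.170,.10],quat(np.radians(10.6)))
print(manip.current_clock(),manip.current_tool_pos(),manip.current_finger_gap())
snap('top','g1.png',(330,190,490,350),5); snap('scene','g2.png',(160,60,320,190),5)
E
```

```text
[ 0.3707 -0.2829] [np.float64(66.08493893983534), np.float64(-21.18003239246048), np.float64(-113.46422092628869), np.float64(156.9261805293908)]
2.8 [ 0.3937 -0.1693  0.1001] 0.09193583151372334
```

View pics/g1.png

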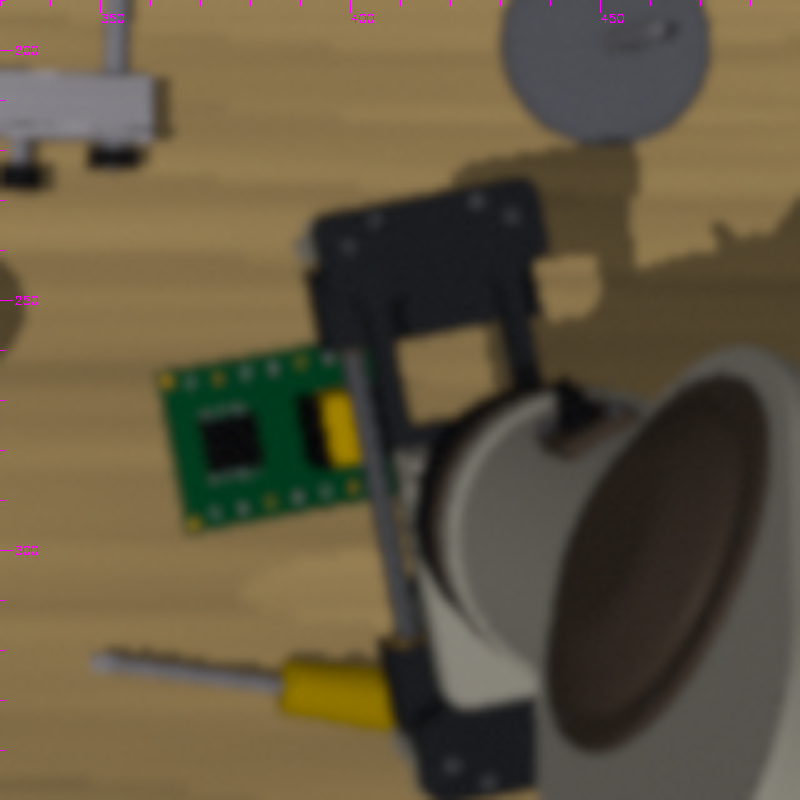

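View pics/g2.png

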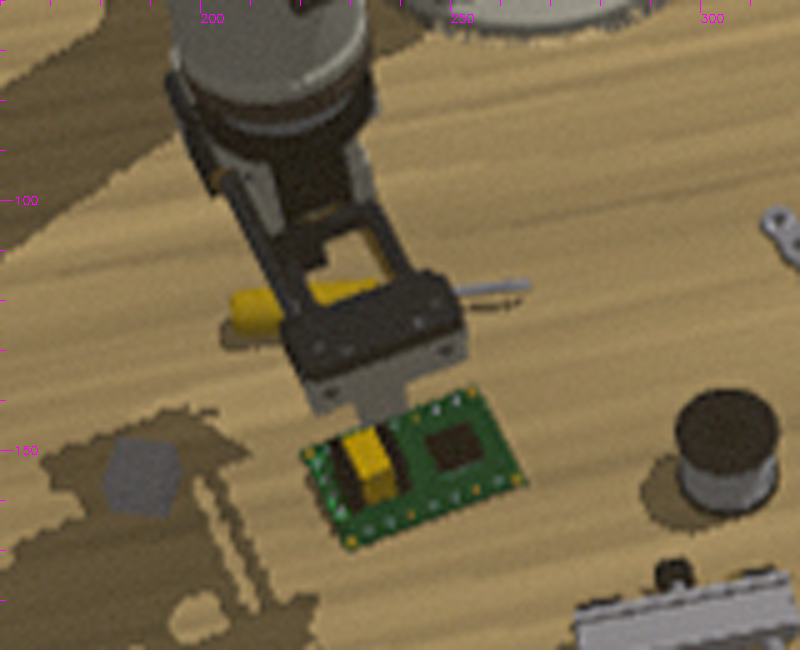

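```bash
python3 - <<'E'
from h import *
np.set_printoptions(precision=1,suppress=True)
y=np.radians(10.6);c,s=np.cos(y),np.sin(y);T=manip.current_tool_pos()
for d in (.046,.056,.065):
  for w in (-.0095,.0095):
    P=T+np.array([c*d-s*w,s*d+c*w,0]); u=w2p('scene',P); print(d,w,(u-[160,60])*5)
E
```

```text
0.046 -0.0095 [361.2 441. ]
0.046 0.0095 [398.3 427. ]
0.056 -0.0095 [368.8 456.4]
0.056 0.0095 [406.  442.3]
0.065 -0.0095 [375.7 470.5]
0.065 0.0095 [413.  456.3]
```

```bash
python3 - <<'E'
from h import *
snap('scene','g3.png',(205,110,265,160),13)
im=viewer.get_image('top'); 
E
```

```text
(no output)
```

View pics/g3.png

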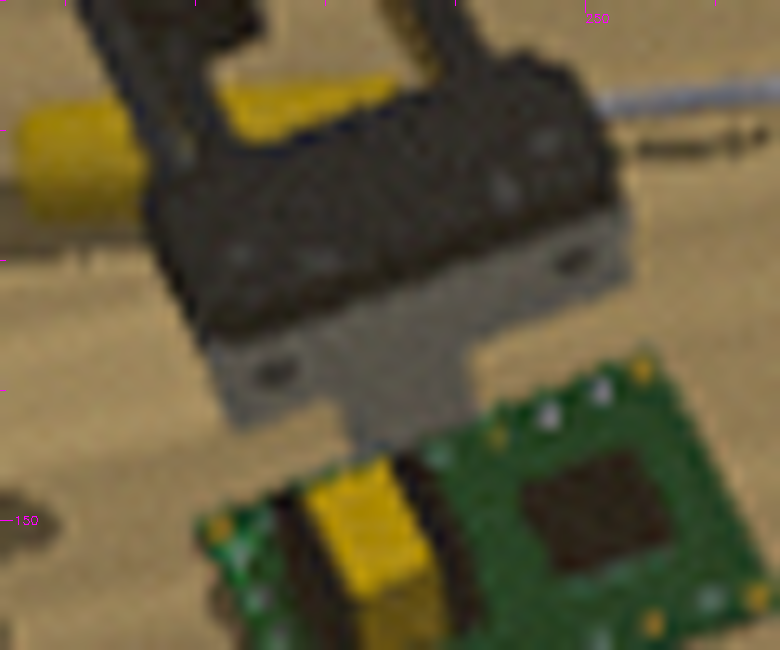

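```bash
python3 - <<'E'
from h import *
np.set_printoptions(precision=1,suppress=True)
for z in (0,.01,.02): print(w2p('scene',[0,0,z]))
s=cv2.imread('pics/scene0.png'); crop(s,'b1.png',(220,0,320,80),8)
E
```

```text
[265.6  40.7]
[265.4  38.1]
[265.1  35.6]
```

View pics/b1.png

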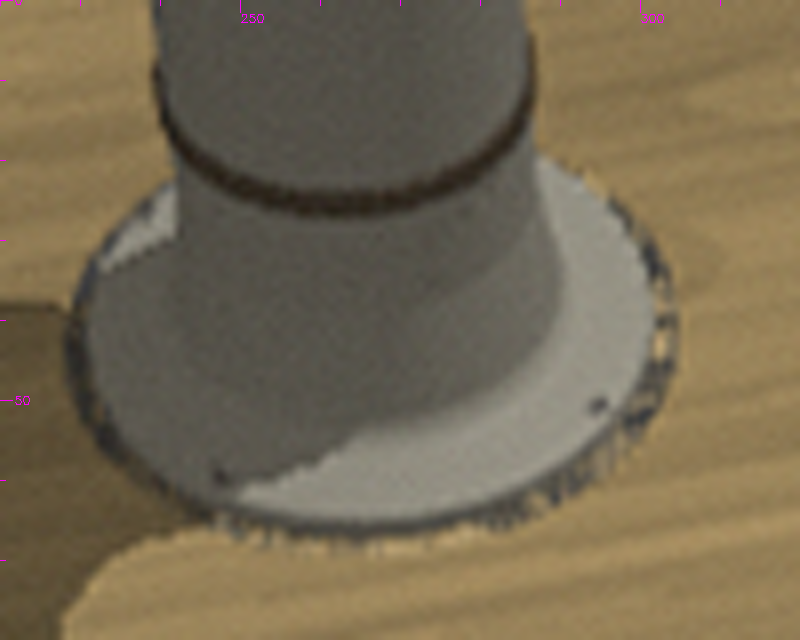

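```bash
python3 - <<'E'
from h import *
np.set_printoptions(precision=4,suppress=True)
manip.servo_line([.394,-.1697,.007],vel=.12)
effector.close(f_grip=25)
print(manip.current_tool_pos(),manip.current_finger_gap(),manip.current_force())
snap('scene','k1.png',(205,110,285,180),10);snap('top','k2.png',(330,220,430,310),8)
print(manip.current_clock())
E
```

```text
[ 0.3939 -0.1697  0.007 ] 0.028667829775634174 [-0.7189 -0.0556  0.5017]
5.0417
```

View pics/k1.png

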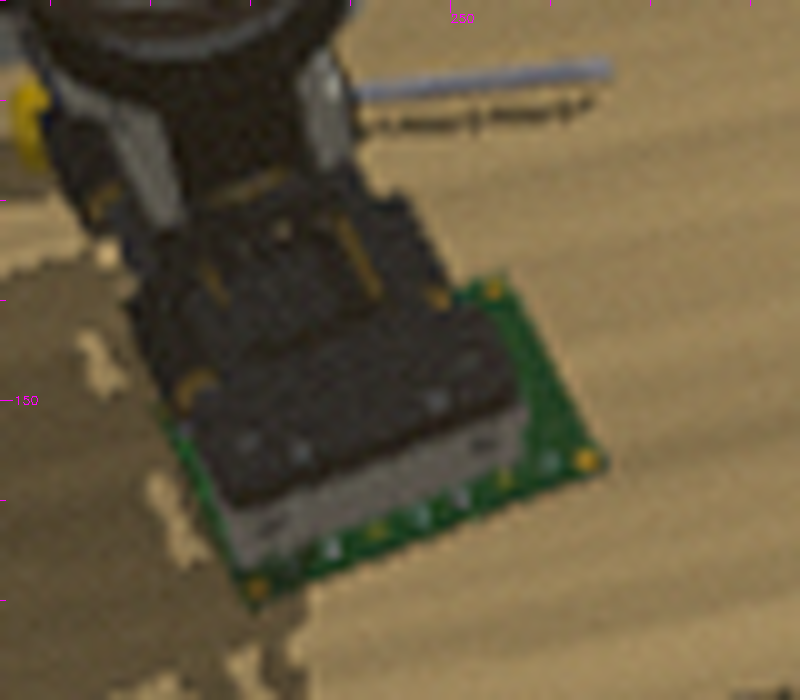

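View pics/k2.png

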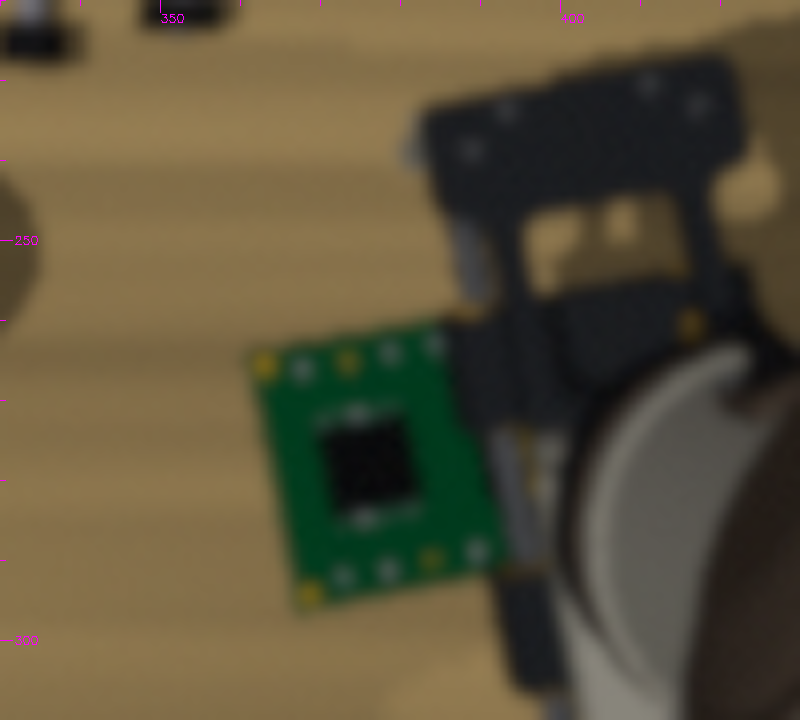

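```bash
python3 - <<'E'
from h import *
np.set_printoptions(precision=4,suppress=True)
T=manip.current_tool_pos()[:2]; R3=R.from_quat(manip.current_tcp_rot()).as_matrix(); print(np.degrees(np.arctan2(R3[1,0],R3[0,0])))
y=np.arctan2(R3[1,0],R3[0,0]); A=np.array([[np.cos(y),np.sin(y)],[-np.sin(y),np.cos(y)]])
def s(n,p,z): print(n,A@(p2w(n,*p,z)[:2]-T))
s('top',(376.1,278),.006);s('top',(361.3,264),.002);s('top',(367.5,296),.002)
s('scene',(255,137.2),.002);s('scene',(265.7,156.2),.002);s('scene',(230,171),.002)
h=cv2.imread('pics/scene0.png'); crop(h,'h1.png',(265,165,335,225),11)
E
```

```text
10.601816373792055
top [-0.0014  0.0445]
top [0.0329 0.0694]
top [-0.0357  0.0692]
scene [-0.0326  0.0714]
scene [0.0362 0.073 ]
scene [ 0.0389 -0.027 ]
```

View pics/h1.png

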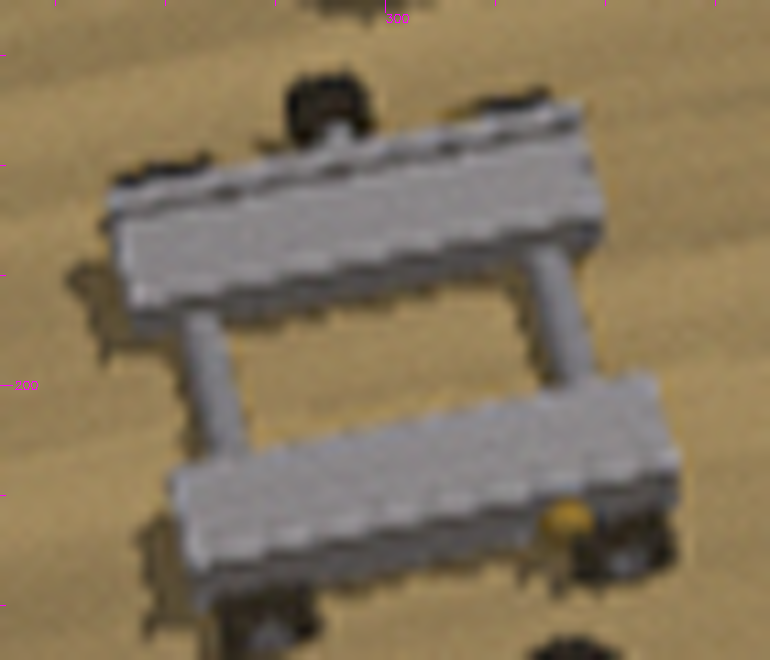

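```bash
python3 - <<'E'
from h import *
np.set_printoptions(precision=4,suppress=True)
f=lambda a,b,z:p2w('scene',a/11+265,b/11+165,z)[:2]
I=[f(135,308,.02),f(600,222,.02),f(655,375,.02),f(175,480,.02)]
O=[f(108,190,.025),f(580,103,.025),f(680,460,.025),f(197,565,.025)]
print(np.array(I),np.mean(I,0));print(np.array(O),np.mean(O,0))
g=lambda a,b,z:p2w('top',a/4+300,b/4+150,z)[:2]
I=[g(247,143,.02),g(38,133,.02),g(37,212,.02),g(244,221,.02)]
print(np.array(I),np.mean(I,0))
E
```

```text
[[ 0.5428 -0.0887]
 [ 0.5482  0.0175]
 [ 0.5897  0.0187]
 [ 0.5876 -0.0901]] [ 0.5671 -0.0356]
[[ 0.5141 -0.0879]
 [ 0.5195  0.0207]
 [ 0.6144  0.0173]
 [ 0.612  -0.0907]] [ 0.565  -0.0352]
[[ 0.5795 -0.095 ]
 [ 0.5844  0.0158]
 [ 0.5424  0.0162]
 [ 0.538  -0.0932]] [ 0.5611 -0.0391]
```

```bash
python3 - <<'E'
from h import *
np.set_printoptions(precision=4,suppress=True)
T=manip.current_tool_pos()
manip.servo_line([T[0],T[1],.10],vel=.12)
print(manip.current_force(),manip.current_finger_gap())
manip.servo_line([.5625,-.0594,.10],ori=quat(-.042),vel=.15)
manip.servo_line([.5625,-.0594,.050],vel=.12)
print(manip.current_tool_pos(),manip.current_clock())
snap('scene','m1.png',(250,145,350,225),8);snap('top','m2.png',(290,150,390,230),8)
E
```

```text
[-0.7807 -0.7797 -0.9378] 0.028248689775418112
[ 0.5625 -0.0597  0.0501] 8.025
```

View pics/m1.png

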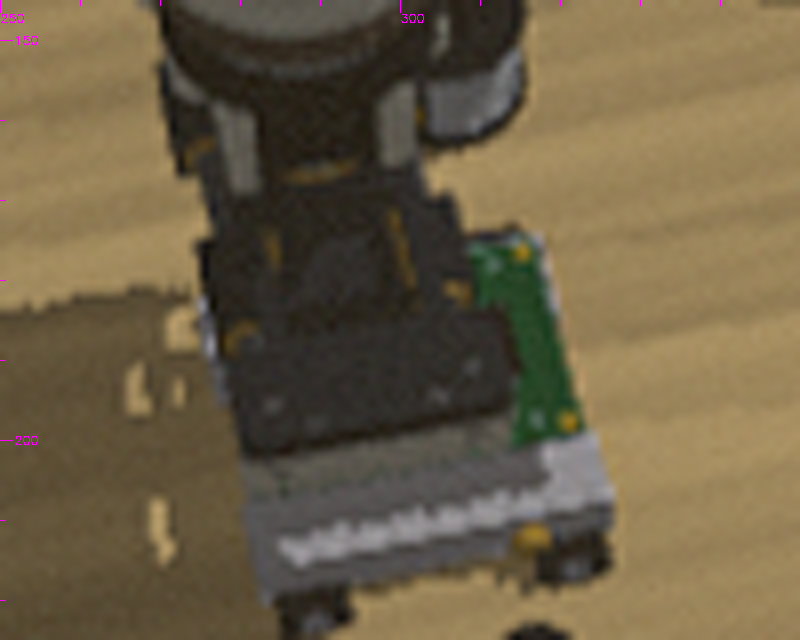

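View pics/m2.png

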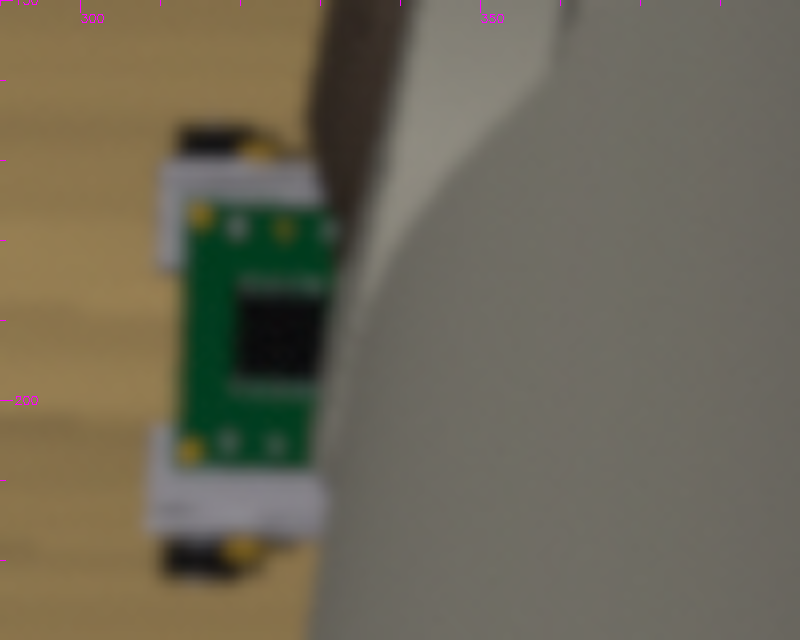

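```bash
python3 - <<'E'
from h import *
np.set_printoptions(precision=4,suppress=True)
g=lambda a,b,z:p2w('top',a/8+290,b/8+150,z)[:2]
b=[g(188,205,.045),g(175,465,.045)];h=[g(162,158,.025),g(149,537,.025)]
print(b,np.mean(b,0));print(h,np.mean(h,0))
y=.042;u=np.array([np.sin(y),np.cos(y)])
print('board c',np.mean(b,0)-.05*u,'holder c',np.mean(h,0)-.055*u)
E
```

```text
[array([0.5971, 0.0077]), array([0.53  , 0.0108])] [0.5636 0.0092]
[array([0.6124, 0.0143]), array([0.5124, 0.0174])] [0.5624 0.0158]
board c [ 0.5615 -0.0407] holder c [ 0.5601 -0.0391]
```

```bash
python3 - <<'E'
from h import *
np.set_printoptions(precision=4,suppress=True)
manip.servo_line([.5617,-.0585,.0275],vel=.06)
print(manip.current_tool_pos(),manip.current_force())
effector.open_jaws()
print(manip.current_force())
manip.servo_line([.5617,-.0585,.16],vel=.15)
# on to heat sink
y=np.radians(-21)
manip.servo_line([.371,-.283,.12],ori=quat(y),vel=.25)
print(manip.current_tool_pos(),manip.current_clock())
snap('scene','n1.png',(160,120,340,230),4);snap('top','n2.png',(290,150,480,310),4)
E
```

```text
[ 0.5613 -0.0584  0.0269] [ 0.534   0.2102 -1.1109]
[0.1349 1.0683 0.0799]
[ 0.3719 -0.282   0.12  ] 12.1333
```

View pics/n1.png

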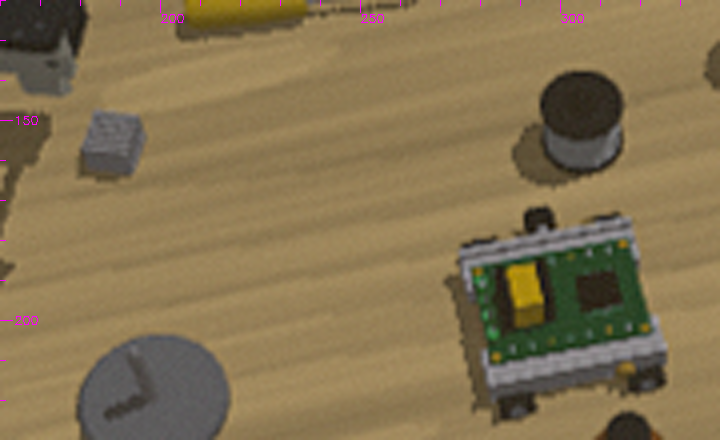

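View pics/n2.png

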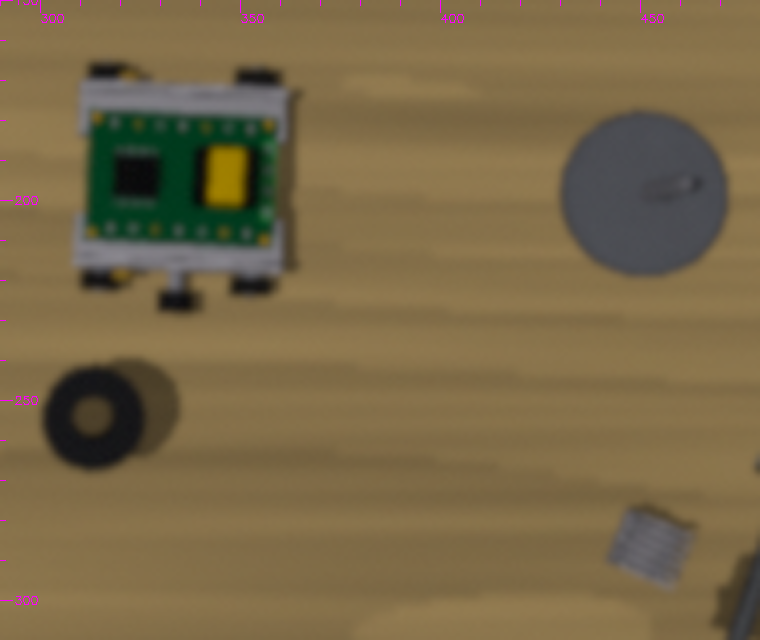

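```bash
python3 - <<'E'
from h import *
np.set_printoptions(precision=4,suppress=True)
print(p2w('top',324.25,194,.026),p2w('scene',160+598/4,120+290/4,.026))
manip.servo_line([.3705,-.283,.008],vel=.12)
effector.close(f_grip=20)
print(manip.current_tool_pos(),manip.current_finger_gap())
snap('scene','o1.png',(160,120,230,180),10)
manip.servo_line([.3705,-.283,.10],vel=.15)
print(manip.current_finger_gap(),manip.current_clock())
snap('scene','o2.png',(140,80,220,160),8);
E
```

```text
[ 0.561  -0.0153  0.026 ] [ 0.5655 -0.0128  0.026 ]
[ 0.3705 -0.283   0.008 ] 0.00020077091314832032
0.0002970065480929164 15.575
```

View pics/o1.png

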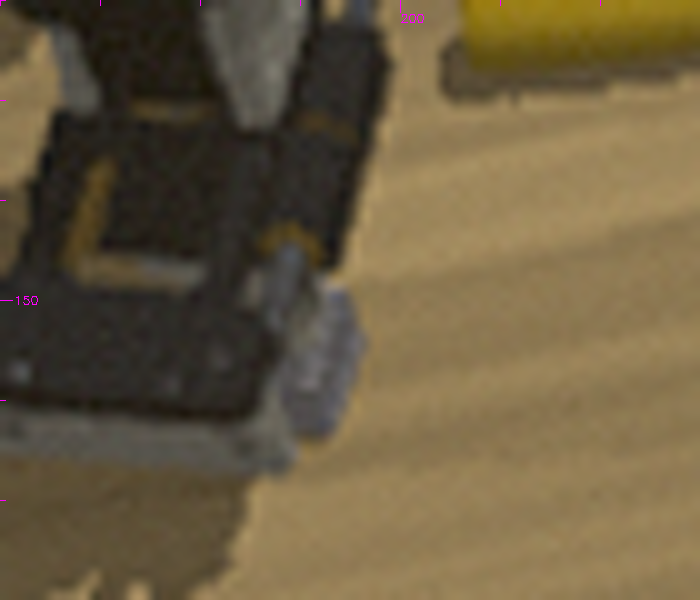

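View pics/o2.png

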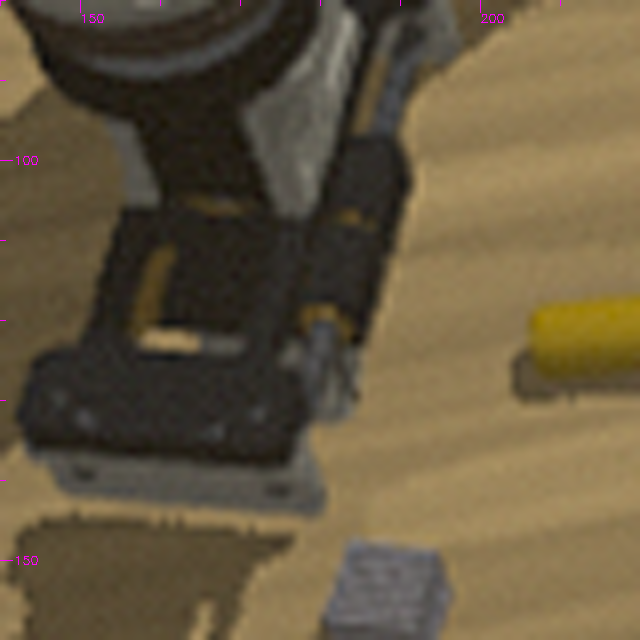

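```bash
python3 - <<'E'
from h import *
np.set_printoptions(precision=4,suppress=True)
print(w2p('scene',[.3705,-.283,.008]),w2p('scene',[.3705,-.283,.1]),manip.current_tool_pos(),R.from_quat(manip.current_tcp_rot()).as_matrix())
print(w2p('scene',[.3705,-.283,.0]))
E
python3 -c "
import sys;sys.path.insert(0,'.')
from h import *
c=cv2.imread('pics/n1.png')
snap('scene','full1.png')"
```

```text
[188.9763 156.7529] [180.999  135.2763] [ 0.3699 -0.2824  0.0992] [[ 0.9336 -0.3582 -0.0014]
 [-0.3582 -0.9336  0.0009]
 [-0.0016 -0.0003 -1.    ]]
[189.6248 158.4988]
```

View pics/full1.png

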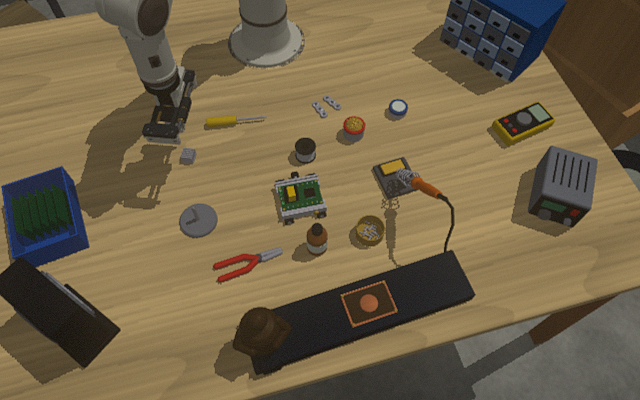

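```bash
python3 - <<'E'
from h import *
np.set_printoptions(precision=1,suppress=True)
for P in ([.3699,-.2824,.1],[.3699,-.2824,.0]): print(w2p('top',P),w2p('scene',P))
snap('top','q1.png',(420,230,580,350),5)
print(manip.current_q())
E
```

```text
[466.2 290.9] [181.2 135. ]
[448.4 284.6] [189.8 158.3]
[ 0.2  0.3  0.4  2.1 -0.2  0.8  0.4]
```

View pics/q1.png

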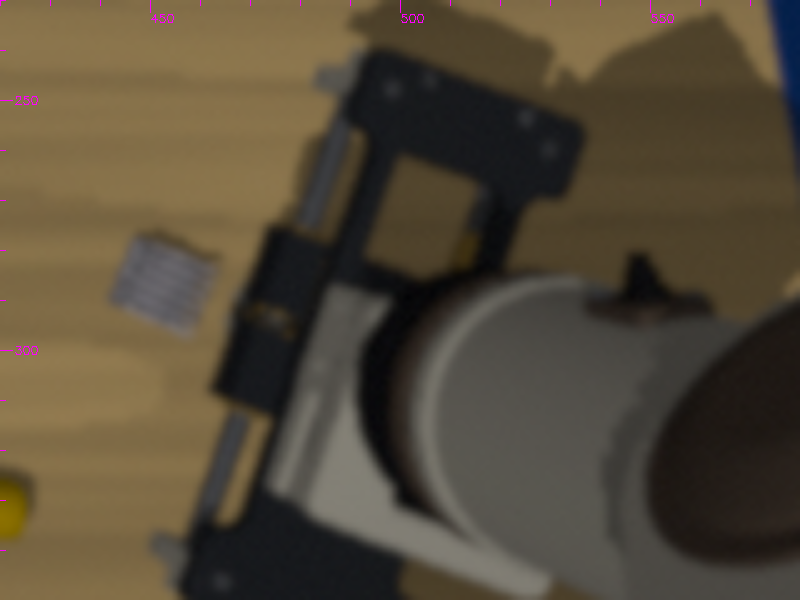

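```bash
python3 - <<'E'
from h import *
np.set_printoptions(precision=1,suppress=True)
T=np.array([.3939,-.1697,.007]);print(w2p('scene',T))
def off(T,yaw,d,w,h):
    c,s=np.cos(yaw),np.sin(yaw);return w2p('scene',np.array(T)+[c*d-s*w,s*d+c*w,h])
for h in (.0,.03):
  print(h,[off(T,np.radians(10.6),.015+.019,w,h) for w in(-.026,.026)],[off([.3705,-.283,.008],np.radians(-21),.019,w,h) for w in(-.026,.026)])
E
```

```text
[234.1 154.8]
0.0 [array([229.4, 168.3]), array([248.4, 161. ])] [array([177.3, 162. ]), array([197.3, 163.7])]
0.03 [array([227.7, 161.8]), array([247. , 154.4])] [array([174.6, 155.3]), array([195. , 157.1])]
```

```bash
python3 - <<'E'
from h import *
np.set_printoptions(precision=1,suppress=True)
def off(n,T,yaw,d,w,h):
    c,s=np.cos(yaw),np.sin(yaw);return w2p(n,np.array(T)+[c*d-s*w,s*d+c*w,h])
k=[.3939,-.1697,.007];o=[.3705,-.283,.008];q=[.3699,-.2824,.0992]
for h in (.05,.066,.09,.12):
  print(h,[off('scene',k,np.radians(10.6),.095,w,h) for w in(-.0375,.0375)],[off('scene',o,np.radians(-21),.095,w,h) for w in(-.0375,.0375)])
  print('   top',[off('top',k,np.radians(10.6),.095,w,h) for w in(-.0375,.0375)],[off('top',q,np.radians(-21),.095,w,h) for w in(-.0375,.0375)])
E
```

```text
0.05 [array([231.1, 177.8]), array([259.9, 166.5])] [array([160.3, 176.1]), array([191.1, 178.8])]
   top [array([410.8, 225.8]), array([374.5, 232.5])] [array([513.9, 252.3]), array([474.8, 237.2])]
0.066 [array([230.1, 174.3]), array([259.3, 162.9])] [array([158.6, 172.5]), array([189.7, 175.3])]
   top [array([412.8, 225.6]), array([375.8, 232.5])] [array([518.4, 252.6]), array([478.4, 237.2])]
0.09 [array([228.7, 168.8]), array([258.4, 157.3])] [array([155.9, 167. ]), array([187.5, 169.8])]
   top [array([415.9, 225.3]), array([377.8, 232.4])] [array([525.5, 253.3]), array([484.2, 237.3])]
0.12 [array([226.8, 161.6]), array([257.2, 150. ])] [array([152.4, 159.8]), array([184.7, 162.6])]
   top [array([420.1, 225. ]), array([380.5, 232.4])] [array([535.2, 254.1]), array([492. , 237.4])]
```

```bash
python3 - <<'E'
from h import *
np.set_printoptions(precision=3,suppress=True)
T=[.3705,-.283,.10]
for y in (69,-111):
    q=manip.solve_ik(T,quat(np.radians(y))); print(y,q)
q=manip.solve_ik(T,quat(np.radians(69)))
if q is not None:
    manip.move_pose(T,quat(np.radians(69)))
    a=snap('scene','r1.png',(130,70,230,180),7)
    effector.open_jaws(); b=snap('scene','r2.png',(130,70,230,180),7)
    cv2.imwrite('pics/r.png',np.hstack([cv2.imread('pics/r1.png'),cv2.imread('pics/r2.png')])[:600,:1400])
print(manip.current_finger_gap(),manip.current_clock(),w2p('scene',manip.current_tool_pos()))
E
python3 -c "
import cv2;a=cv2.imread('pics/r.png');cv2.imwrite('pics/r.png',cv2.resize(a,None,fx=.57,fy=.57,interpolation=cv2.INTER_AREA))"
```

```text
69 [ 0.486  0.293  0.124  2.106 -0.053  0.746  1.849]
-111 [-0.067  0.379  0.787  2.123 -0.381  0.782 -0.977]
0.09188654358801973 18.575 [180.987 135.274]
```

View pics/r1.png

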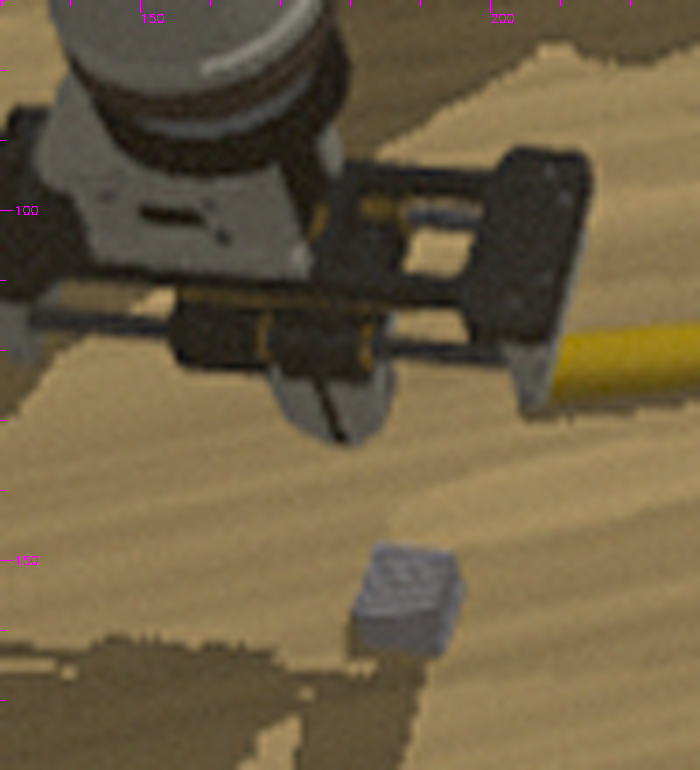

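View pics/r2.png

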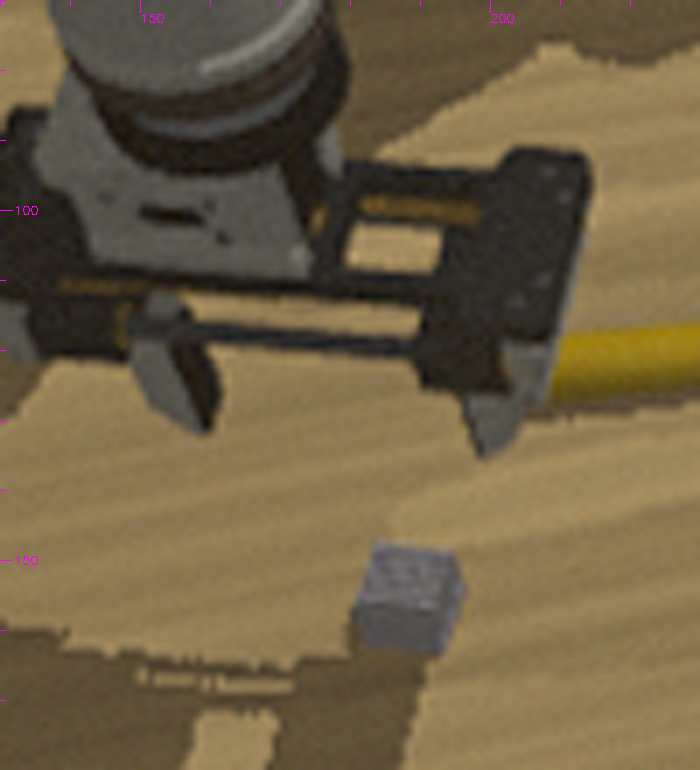

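```bash
python3 - <<'E'
from h import *
np.set_printoptions(precision=4,suppress=True)
manip.servo_line([.3705,-.283,.004],vel=.12)
print(manip.current_tool_pos(),manip.current_force())
snap('scene','s1.png',(150,110,230,180),9)
E
```

```text
[ 0.3709 -0.2833  0.0044] [-0.2189 -0.772   0.4227]
```

View pics/s1.png

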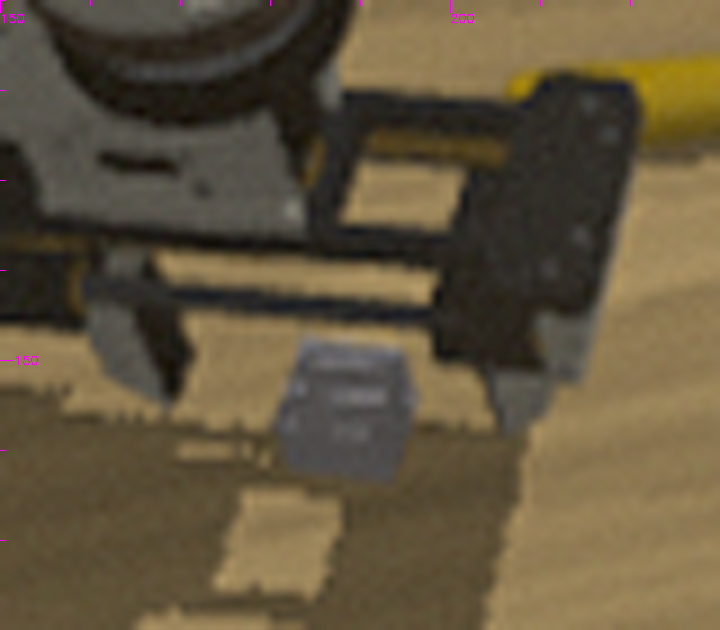

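```bash
python3 - <<'E'
from h import *
np.set_printoptions(precision=4,suppress=True)
manip.servo_line([.3735,-.283,.003],vel=.1)
print(manip.current_tool_pos(),manip.current_force())
effector.close(f_grip=15)
print(manip.current_tool_pos(),manip.current_finger_gap(),manip.current_force(),manip.current_clock())
snap('scene','s2.png',(150,110,230,180),9)
E
```

```text
[ 0.3742 -0.2832  0.0035] [0.1597 0.2754 0.7819]
[ 0.3744 -0.2836  0.0037] 0.00024693970558899235 [ 0.8027 -0.1187  5.2617] 21.2667
```

View pics/s2.png

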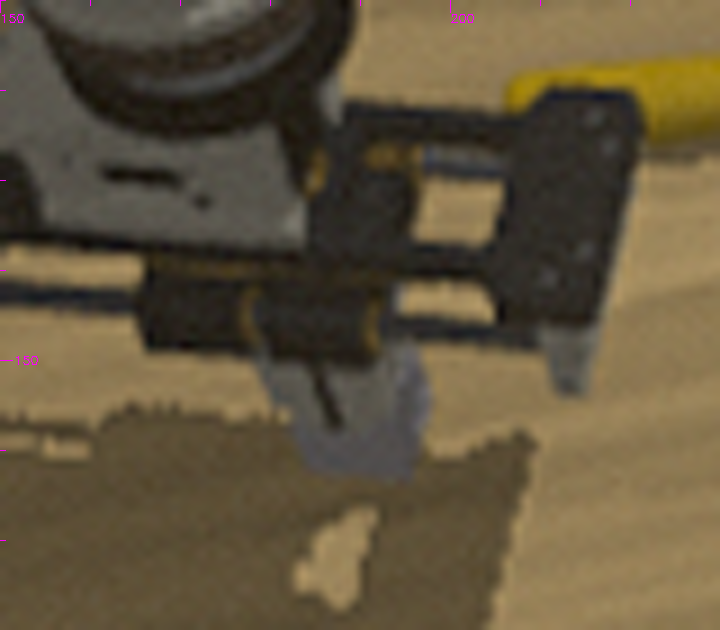

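```bash
python3 - <<'E'
from h import *
np.set_printoptions(precision=4,suppress=True)
manip.servo_line([.3744,-.2836,.03],vel=.1)
effector.open_jaws()
manip.servo_line([.3695,-.283,.012],vel=.1)
for z in (.003,-.004,-.009,-.013):
    manip.servo_line([.3695,-.283,z],vel=.05)
    f=manip.current_force(); print(z,manip.current_tool_pos(),f)
    if f[2]>4: break
snap('scene','s3.png',(150,110,230,180),9)
print(manip.current_clock())
E
```

```text
0.003 [ 0.3694 -0.2829  0.0028] [0.654  0.1868 0.3899]
-0.004 [ 0.3692 -0.2828 -0.0043] [ 0.0389 -0.152  -0.1982]
-0.009 [ 0.3692 -0.2828 -0.0093] [-0.1234 -0.0118  0.3183]
-0.013 [ 0.3693 -0.2829 -0.0132] [ 0.3599 -0.1073  0.2315]
24.7
```

View pics/s3.png

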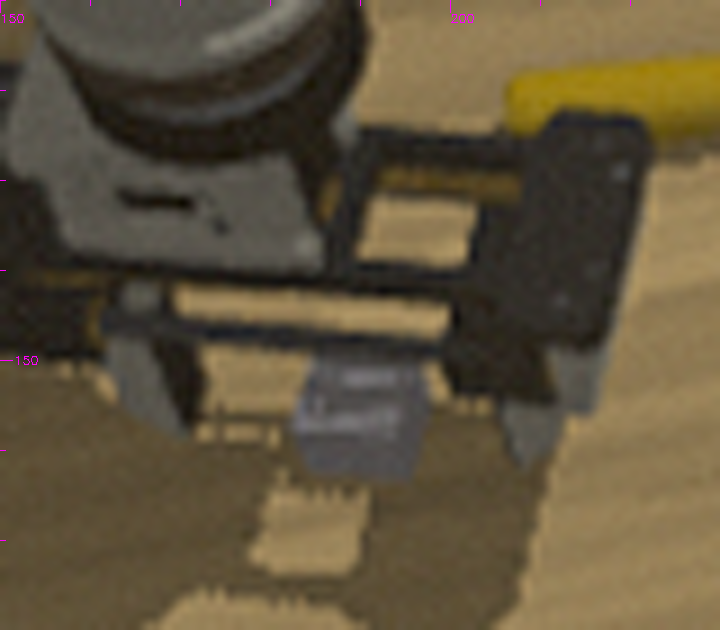

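```bash
python3 - <<'E'
from h import *
np.set_printoptions(precision=4,suppress=True)
effector.close(f_grip=20)
print(manip.current_tool_pos(),manip.current_finger_gap(),manip.current_force())
snap('scene','s4.png',(150,110,230,180),9)
T=manip.current_tool_pos()
manip.servo_line([T[0],T[1],.10],vel=.15)
manip.servo_line([.5500,-.10,.10],ori=quat(-.042),vel=.2)
print(manip.current_finger_gap(),manip.current_clock())
snap('scene','s5.png',(240,110,340,210),7)
E
```

```text
[ 0.3695 -0.283  -0.013 ] 0.02995094218542762 [ 0.3959  0.0233 -0.5752]
0.02976763890727321 28.1667
```

View pics/s4.png

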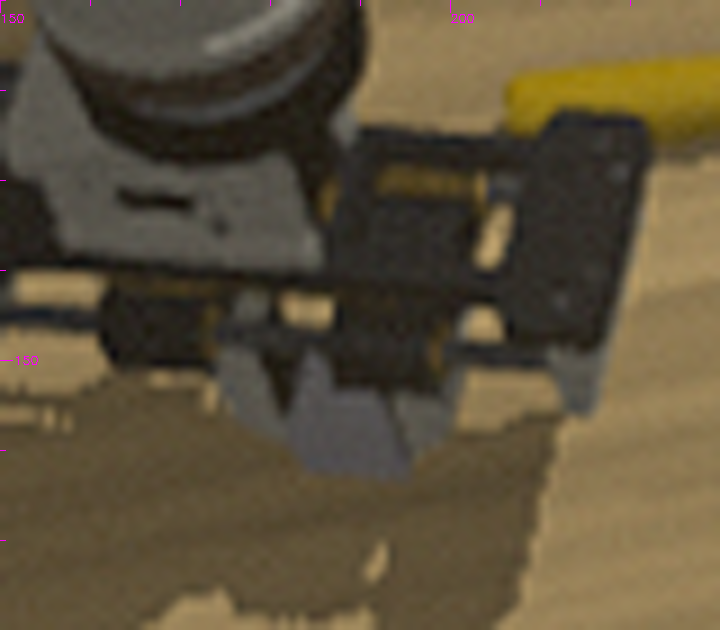

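View pics/s5.png

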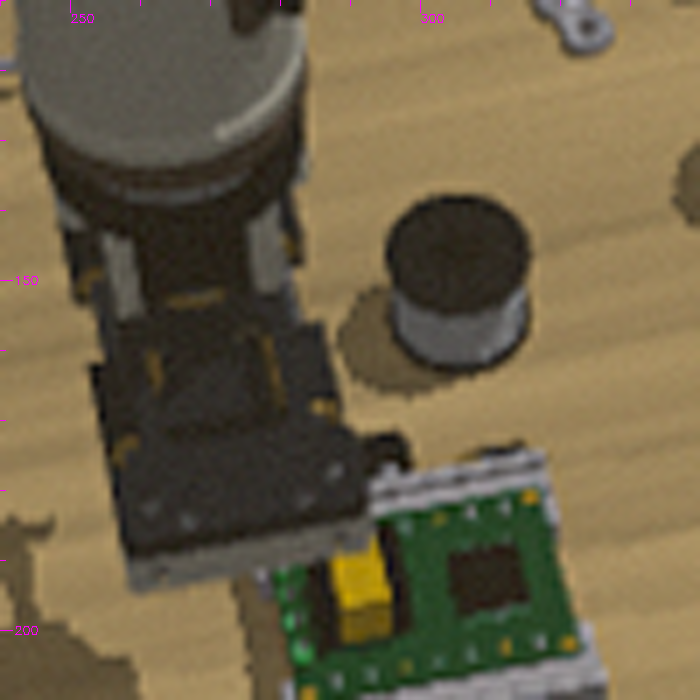

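```bash
python3 - <<'E'
from h import *
np.set_printoptions(precision=4,suppress=True)
manip.servo_line([.5628,-.0130,.10],vel=.2)
manip.servo_line([.5628,-.0130,.04],vel=.12)
print(manip.current_finger_gap(),manip.current_tool_pos(),manip.current_clock())
snap('scene','t1.png',(260,130,360,220),8)
snap('top','t2.png',(290,150,390,230),8)
E
```

```text
0.029745024661397123 [ 0.563  -0.0138  0.0402] 29.4583
```

View pics/t1.png

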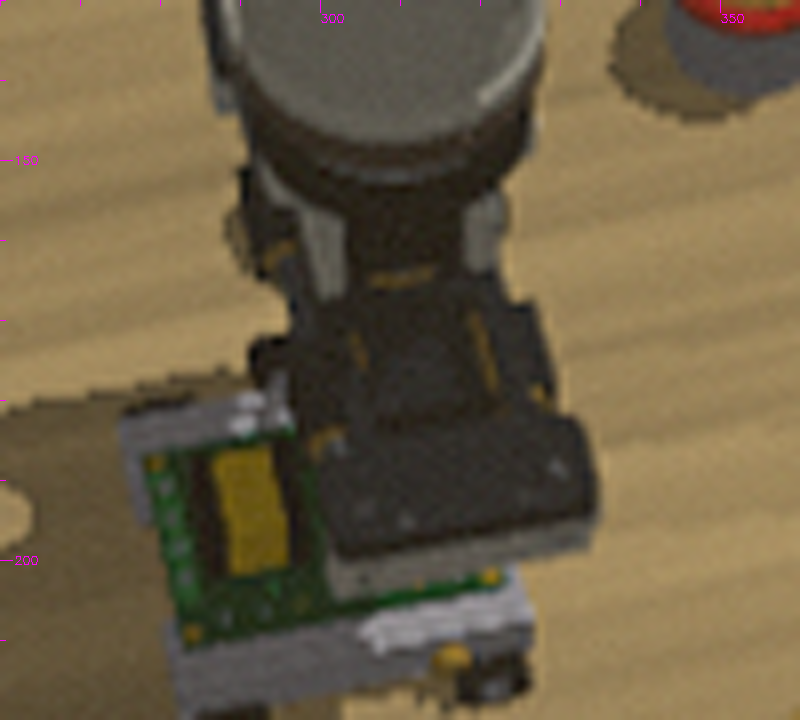

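View pics/t2.png

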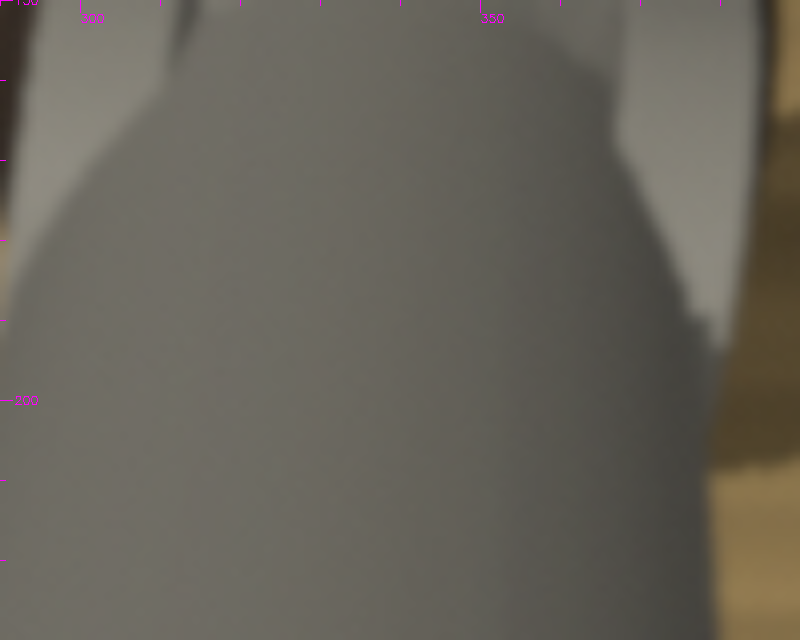

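```bash
python3 - <<'E'
from h import *
np.set_printoptions(precision=4,suppress=True)
manip.servo_line([.5628,-.0130,.0135],vel=.06)
print(manip.current_tool_pos(),manip.current_force())
effector.open_jaws()
manip.servo_line([.5628,-.0130,.14],vel=.15)
# on towards cleaner
manip.servo_line([.404,.149,.12],ori=quat(0),vel=.25)
print(manip.current_tool_pos(),manip.current_clock())
snap('scene','u1.png',(260,160,340,220),10);snap('top','u2.png',(290,150,390,230),8)
E
```

```text
[ 0.5623 -0.013   0.0127] [-0.532  -0.4709 -0.2171]
[0.4048 0.1483 0.12  ] 33.2917
```

View pics/u1.png

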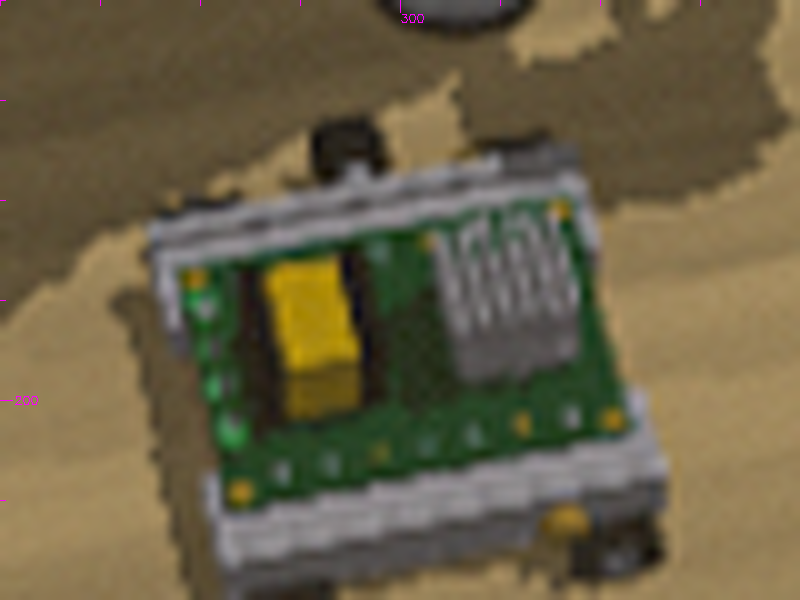

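View pics/u2.png

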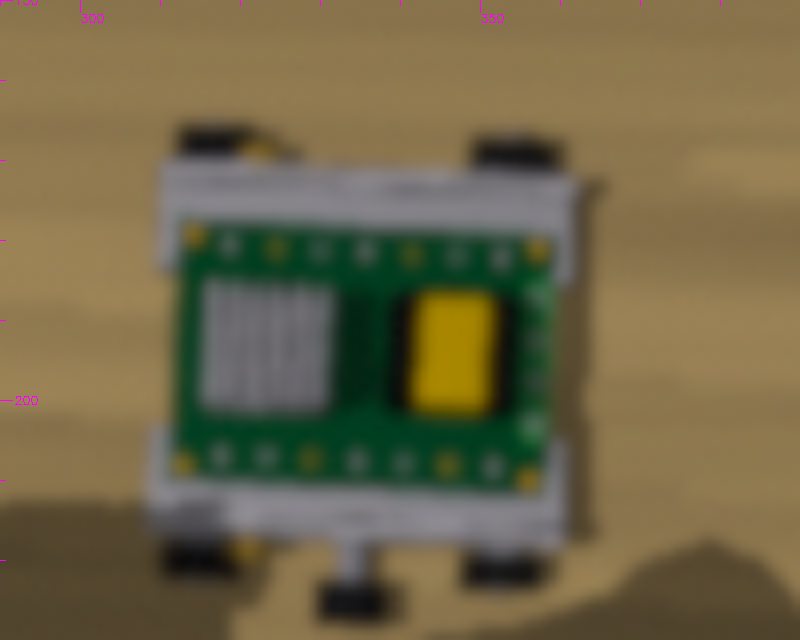

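```bash
python3 - <<'E'
from h import *
np.set_printoptions(precision=4,suppress=True)
s=p2w('top',323.4,193.4,.051)[:2];print(s)
c=np.array([g for g in [p2w('top',290+a/8,150+b/8,.022)[:2] for a,b in [(185,215),(555,235),(545,495),(172,478)]]]);print(c.mean(0),c)
d=s-c.mean(0);y=.042;print(d@[np.cos(y),-np.sin(y)],d@[np.sin(y),np.cos(y)])
# top circle fits for cleaner/flux/reel with offsets
for y in (0,np.pi/2): 
  for p in ([.404,.149,-.01],[.5635,.086,-.005],[.5635,.086,.12],[.438,.008,0],[.556,-.288,.1],[.365,.29,0],[.365,.29,.12]): 
    q=manip.solve_ik(p,quat(y)); print(y,p,q is not None)
E
```

```text
[ 0.5598 -0.0126]
[ 0.5606 -0.0393] [[ 0.5977  0.0082]
 [ 0.5928 -0.0898]
 [ 0.5239 -0.0868]
 [ 0.5281  0.0114]]
-0.001946141037085593 0.026659106408279724
0 [0.404, 0.149, -0.01] True
0 [0.5635, 0.086, -0.005] True
0 [0.5635, 0.086, 0.12] True
0 [0.438, 0.008, 0] True
0 [0.556, -0.288, 0.1] True
0 [0.365, 0.29, 0] True
0 [0.365, 0.29, 0.12] True
1.5707963267948966 [0.404, 0.149, -0.01] True
1.5707963267948966 [0.5635, 0.086, -0.005] True
1.5707963267948966 [0.5635, 0.086, 0.12] True
1.5707963267948966 [0.438, 0.008, 0] True
1.5707963267948966 [0.556, -0.288, 0.1] True
1.5707963267948966 [0.365, 0.29, 0] True
1.5707963267948966 [0.365, 0.29, 0.12] True
```

```bash
python3 - <<'E'
from h import *
np.set_printoptions(precision=4,suppress=True)
manip.servo_line([.405,.149,-.007],vel=.15)
print(manip.current_force())
effector.close(f_grip=25)
g=manip.current_finger_gap();print(g,manip.current_force())
if g>.045:
    manip.servo_line([.405,.149,.06],vel=.15)
    manip.servo_line([.565,.0855,.06],vel=.2)
    print(manip.current_finger_gap())
    manip.servo_line([.565,.0855,-.006],vel=.1)
    print(manip.current_force(),manip.current_tool_pos())
    effector.open_jaws()
    manip.servo_line([.565,.0855,.10],vel=.2)
    manip.servo_line([.438,.008,.10],ori=quat(0),vel=.25)
print(manip.current_tool_pos(),manip.current_clock())
snap('scene','v1.png',(260,80,430,240),4);snap('top','v2.png',(180,140,380,300),4)
E
```

```text
[0.4692 0.2776 0.493 ]
0.05440077435035949 [-0.9442 -0.8032  4.2777]
0.05438137710146581
[-0.7106 -0.0729 -1.0983] [ 0.565   0.0856 -0.0061]
[0.4392 0.0086 0.0999] 39.6917
```

View pics/v1.png

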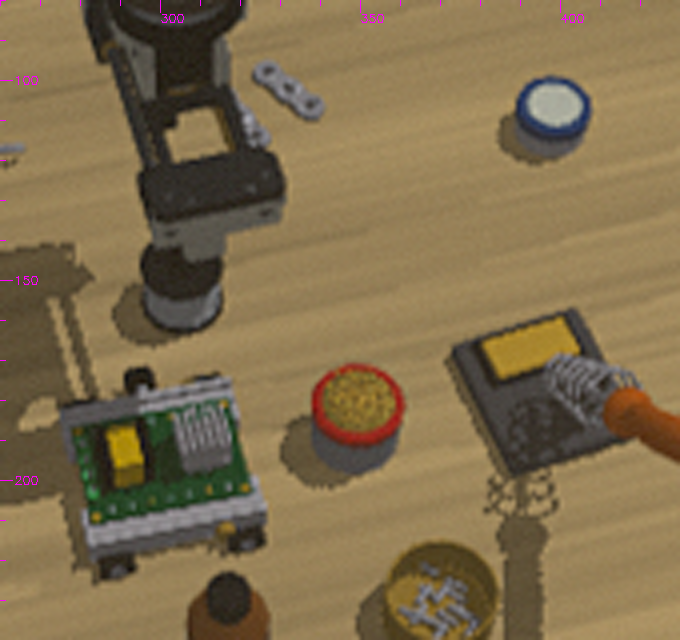

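View pics/v2.png

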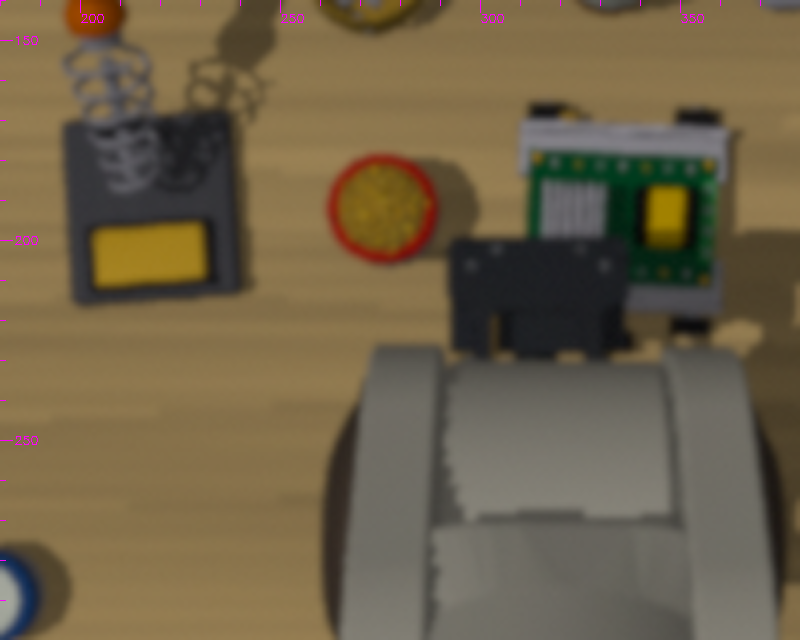

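```bash
python3 - <<'E'
from h import *
np.set_printoptions(precision=4,suppress=True)
print(p2w('top',275.75,192.25,.044),p2w('scene',349.5,181,.044))
print(p2w('top',462,196,.066), p2w('scene',193.3,207.5,.066))
z=-.009
manip.move_pose([.4385,.0085,.06],quat(np.pi/2))
manip.servo_line([.4385,.0085,z],vel=.15)
effector.close(f_grip=8)
print(manip.current_finger_gap(),manip.current_tool_pos(),manip.current_force())
effector.open_jaws()
manip.servo_line([.4385,.0085,.03],vel=.15)
snap('scene','w1.png',(280,110,360,180),10)
print(manip.current_clock())
E
```

```text
[0.5625 0.085  0.044 ] [0.5698 0.0871 0.044 ]
[ 0.5542 -0.2913  0.066 ] [ 0.557  -0.2874  0.066 ]
0.05295607617347299 [ 0.4386  0.0085 -0.0088] [-0.3925  0.1153  3.9374]
43.675
```

View pics/w1.png

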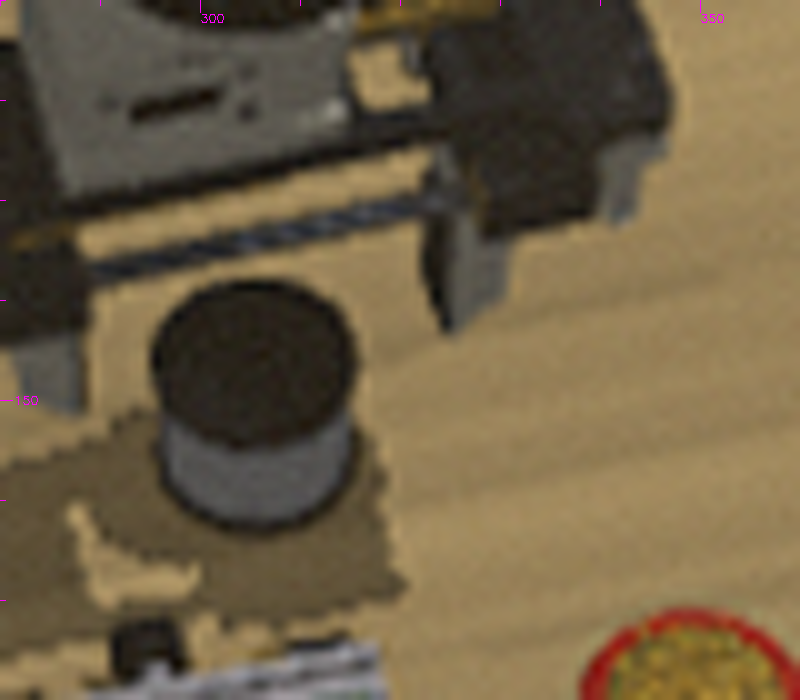

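```bash
python3 - <<'E'
from h import *
np.set_printoptions(precision=4,suppress=True)
print(p2w('scene',305.4,146.2,.042))
manip.move_pose([.4385,.0085,.03],quat(0))
manip.servo_line([.4385,.0085,-.009],vel=.15)
effector.close(f_grip=35)
print(manip.current_finger_gap(),manip.current_tool_pos(),manip.current_force())
manip.servo_line([.4385,.0085,.12],vel=.15)
print(manip.current_force(),manip.current_finger_gap())
manip.servo_line([.5563,-.2885,.12],vel=.22)
manip.servo_line([.5563,-.2885,.068],vel=.15)
print(manip.current_force(),manip.current_finger_gap(),manip.current_tool_pos(),manip.current_clock())
snap('scene','x1.png',(150,160,240,240),8);snap('top','x2.png',(400,150,520,240),6)
E
```

```text
[0.4398 0.01   0.042 ]
0.05406391675487611 [ 0.4383  0.0086 -0.0088] [-2.0849  0.8094  5.0061]
[-0.1891  0.7661 -2.8164] 0.054381287534967335
[ 0.2697 -0.2882 -1.6946] 0.05407444681130476 [ 0.5563 -0.2881  0.068 ] 49.075
```

View pics/x1.png

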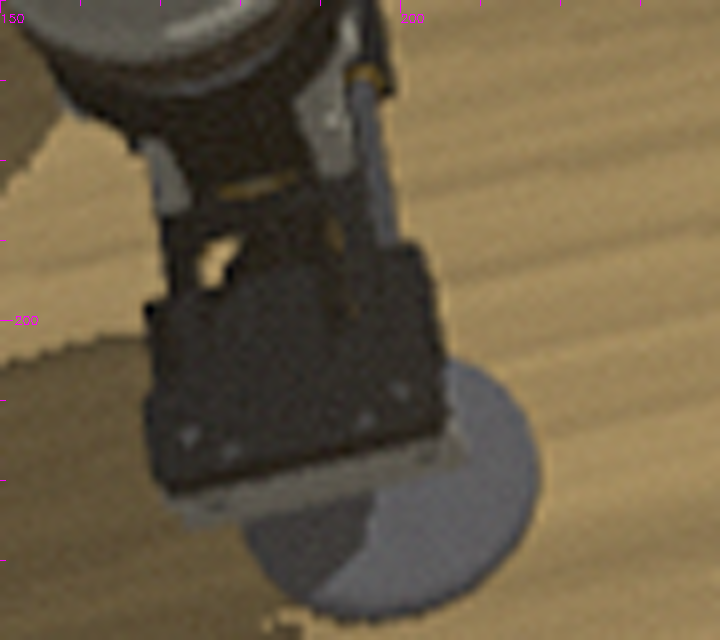

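View pics/x2.png

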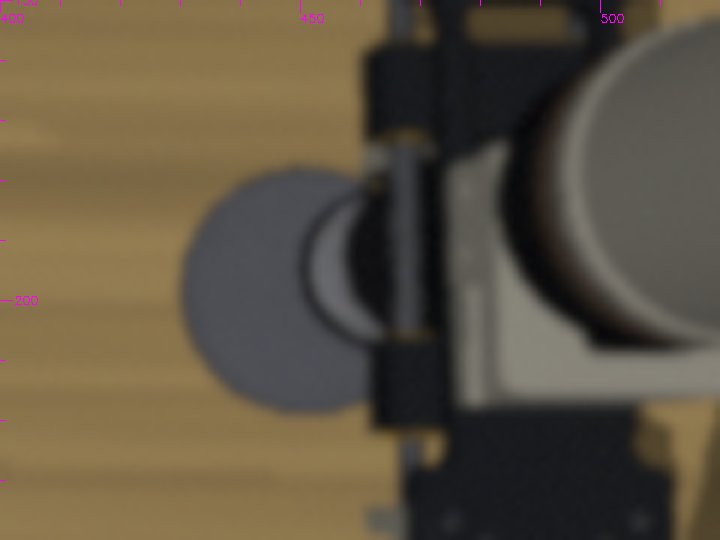

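```bash
python3 - <<'E'
from h import *
np.set_printoptions(precision=4,suppress=True)
a=p2w('top',450.0,194.2,.078);print('reel centre by top',a-[0,.027,0])
for p in ((449.5,194.2),(450.5,194.2)): print(p2w('top',*p,.078)[1]-.027)
print(w2p('top',[.5563,-.2881,.078]),w2p('top',[.5563,-.2611,.078]))
E
```

```text
reel centre by top [ 0.5565 -0.2899  0.078 ]
-0.2888982450745898
-0.29089443696604605
[462.6227 194.3616] [449.1024 194.308 ]
```

```bash
cat > ins.py <<'E'
from h import *
np.set_printoptions(precision=4,suppress=True)
def lower(x,y,z0,z1,step=.004,lim=5):
    f0=manip.current_force()
    z=z0
    while z>z1:
        z=max(z-step,z1); manip.servo_line([x,y,z],vel=.05)
        f=manip.current_force(); 
        if abs(f[2]-f0[2])>lim or np.hypot(*(f-f0)[:2])>lim:
            print('contact',z,f-f0,manip.current_tool_pos()); return z
    print('ok',z,f-f0); return None
E
python3 - <<'E'
from ins import *
manip.servo_line([.555,-.289,.066],vel=.1)
r=lower(.555,-.289,.066,.044)
print(manip.current_finger_gap(),manip.current_clock())
E
```

```text
ok 0.044 [ 0.2846  0.2197 -0.3447]
0.054136278924201975 50.925
```

```bash
python3 - <<'E'
from ins import *
r=lower(.555,-.289,.044,.0025,step=.008)
print(manip.current_finger_gap(),manip.current_clock(),manip.current_tool_pos())
if r is None:
    effector.open_jaws(); manip.servo_line([.555,-.289,.09],vel=.15)
    manip.servo_line([.50,-.15,.10],vel=.25)
    manip.move_pose([.366,.290,.08],quat(0))
    snap('scene','y1.png',(160,140,340,240),4);snap('top','y2.png',(310,150,490,240),4)
    print(manip.current_clock())
E
```

```text
ok 0.0025 [-0.1762  0.3778 -0.2133]
0.054051054990116594 52.7167 [ 0.555  -0.289   0.0025]
56.775
```

View pics/y1.png

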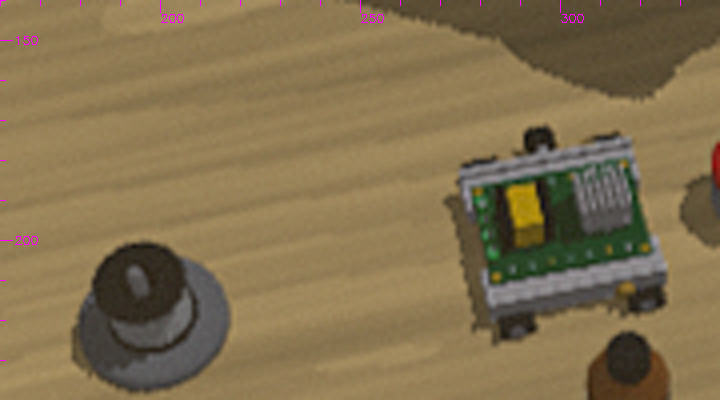

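View pics/y2.png

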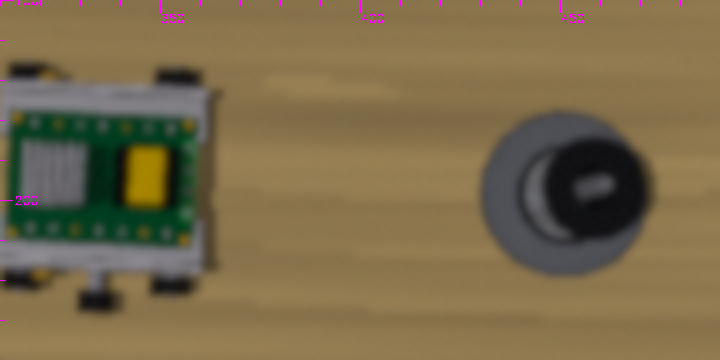

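```bash
python3 - <<'E'
from ins import *
manip.servo_line([.3645,.290,-.012],vel=.15)
effector.close(f_grip=20)
g=manip.current_finger_gap();print(g,manip.current_tool_pos(),manip.current_force())
if g>.045:
    manip.servo_line([.3645,.290,.10],vel=.18)
    manip.servo_line([.42,.0,.10],vel=.25)
    manip.servo_line([.559,-.163,.08],ori=quat(0),vel=.25)
    print(manip.current_finger_gap())
    manip.servo_line([.559,-.163,-.011],vel=.12)
    print(manip.current_force(),manip.current_tool_pos())
    effector.open_jaws()
    manip.servo_line([.559,-.163,.12],vel=.2)
    manip.move_pose([.35,-.35,.25],quat(0))
print(manip.current_clock())
snap('scene','z1.png');snap('top','z2.png',(180,140,500,240),2)
crop(viewer.get_image('top')[:,:,::-1],'z3.png',(190,150,490,230),2)
E
```

```text
0.051472730715853406 [ 0.3645  0.2901 -0.0119] [-1.6467 -0.9849  2.4522]
0.051513147754662966
[-0.7504 -0.3321 -1.0843] [ 0.5592 -0.163  -0.0109]
65.1
```

View pics/z1.png

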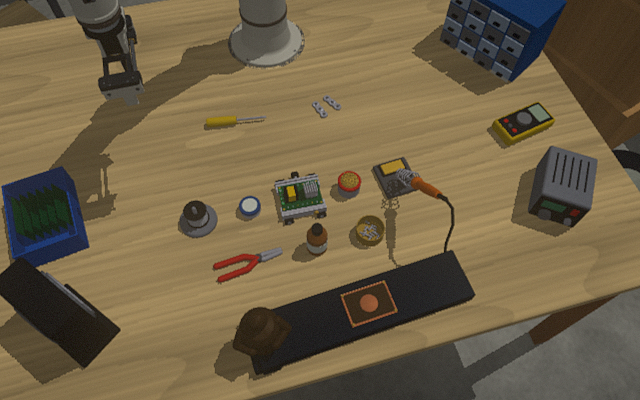

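View pics/z2.png

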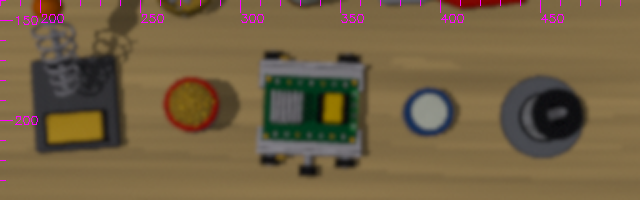

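```bash
python3 - <<'E'
from ins import *
f=p2w('top',394.5,195.5,.026)[:2];c=p2w('top',275.6,192.1,.044)[:2];h=np.array([.5612,-.0391]);i=np.array([.5661,.2084]);r=np.array([.5544,-.2884])
n=np.linalg.norm;y=.042;e=np.array([np.cos(y),-np.sin(y)])
print(f,c,n(f-h),n(f-r),n(c-h),n(c-i),'x in holder',(f-h)@e,(c-h)@e)
crop(cv2.imread('pics/z1.png'),'zz.png',(160,150,400,240),3)
E
```

```text
[ 0.5585 -0.1633] [0.5628 0.0853] 0.12419246713822692 0.12520352569668067 0.12445616378329474 0.12309850957632522 x in holder 0.0024678387610980452 -0.0036370904051583434
```

View pics/zz.png

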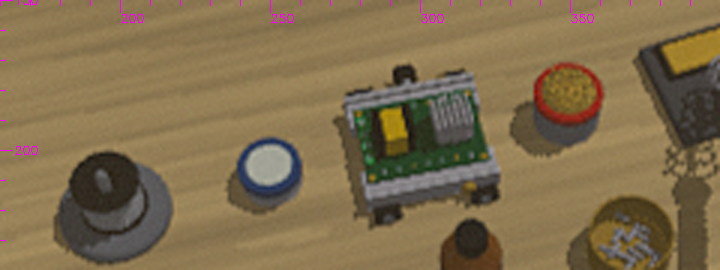

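All of it is within tolerance, so I'm handing it in.

```bash
python3 -c "
from bench import manip
manip.hand_in();print(manip.current_clock())"
```

```text
the job is handed in; nothing more can be done
the job is handed in; nothing more can be done
```

The bench is set out and handed in at about 65 s of the 115 s. The hand-in reports no verdict, so the results below are my own last checks in the camera images.

| Item | Last check | Allowed |
|---|---|---|
| Circuit board | Flat between the lips, centred to within about 2 mm | 11.5 mm (x), 15 mm (y) |
| Heat sink, in the board's frame | x −2 mm, y +26.7 mm, upright; turned a quarter turn on the chip, which is not judged | ±9 mm, 15–33 mm |
| Tip cleaner | 124 mm from the holder, 123 mm from the iron stand, 4 mm off the mid-line | 107–143 mm, 18 mm |
| Flux tin | 124 mm from the holder, 125 mm from the reel stand, 2 mm off the mid-line | 107–143 mm, 18 mm |
| Solder reel | Down on its base, with the spindle showing in the bore | — |
| Amber bottle | Standing, never touched | — |

The gripper was clear of everything at the end.

**Failed grasps:** The first two tries at the heat sink closed on nothing. The real fingertips sit about 20 mm above the TCP the robot reports. The first try passed over the sink, and the second pressed on its top with about 5 N but did not visibly move it. I lowered all later grasps to suit. The board had already been gripped, on only the top 2 mm or so of its transformer, and it held.

**Camera disagreement:** The two cameras differed by up to about 9 mm in x. I corrected for this using positions known from the gripped parts. The distances in the table come from the top camera alone, so any shared offset largely cancels.

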